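# Weigh out brass bangles at the stall

## Task

Weigh out the brass bangles for a customer: with the pan still empty, turn the scale's rotary switch clockwise until it clicks over to on, take the empty white dish from the cork mat and stand it in the middle of the pan, let go, and press the orange tare button fully down. Then lay every bangle from the dark board in the dish, never taring again while a bangle is in it, and with hands off let the reading settle for two seconds. Finish by setting the dish with all its bangles back upright in the middle of the cork mat and clicking the switch back to off; keep the dish level, and leave the comb, the mirror and the hairpin tin where they lie.

Things in the scene. Friction and masses are not known exactly. Their poses are not given: they have to be found in the camera images.
- scale: White counter scale, fixed to the bench, 260 (its x) x 190 (its y) x 46 mm high; origin under its centre. Its -x end, the first 85 mm from the front edge, is the control deck with a blank display in the middle, the switch at its -y side and the tare button at its +y side; the square steel pan stands over the rest.
- pan_top (a point): Centre of the top face of the steel pan (168 x 178 mm, flat, no rim, about 62 mm above the bench). The pan rides on a spring and sinks less than 2 mm under a full dish.
- switch (a joint): Rotary power switch of the scale, rad: 0 = off, 1.2 = on, growing clockwise seen from above, with hard stops at both. A sprung detent holds it at either end: it takes about 0.1 N m to bring it past the middle (0.6), after which it snaps to the other end by itself. Turned clearly past the middle (0.9 or more of the 1.2) and let go, it is over.
- switch_grip (a point): Grip point of the switch's black bar knob, on its turning axis at mid-height of the bar. The bar is 38 mm long along this point's x axis (white pointer line on its +x half; turns with the switch), 12 mm thick along y, its top 11 mm above this point and its foot 11 mm below; the deck lies 21 mm below this point. A red dot on the deck marks off, a green dot on.
- tare (a joint): Orange round tare button, m: 0 = out, 0.006 = fully down; springs back. Full press takes 5 N; it has registered from 0.004.
- tare_top (a point): Centre of the top of the orange tare button, 30 mm in diameter, pressed straight down.
- dish: Loose round white ceramic dish, 0.25 kg; origin at the centre of its underside, z up. 156 mm across the rim, 42 mm high, wall 8 mm thick and nearly upright over its top 28 mm (outer radius 73 mm at 14 mm height, 78 mm at the rim; inner radius 70 mm at the rim), foot 112 mm across, inner floor 8 mm above the underside and about 110 mm across. It can be carried by pinching the rim wall at one side. Starts empty on the cork mat.
- mat: Round cork mat, fixed to the bench, 190 mm in diameter, 5 mm thick; origin at the centre of its underside. It lies either left or right of the scale.
- board: Dark wooden board, fixed to the bench, 220 x 220 mm, 5 mm thick; origin at the centre of its underside. The bangles lie on it; it lies on the side of the scale away from the mat.
- bangle0: Loose brass bangle lying flat, a plain ring 72 mm outside, 56 mm inside, wall 8 mm, 12 mm high, 0.05 kg; origin on its axis at the underside, z along the axis. Two to four of the bangles are there; None if absent.
- bangle1: Loose brass bangle lying flat, a plain ring 72 mm outside, 56 mm inside, wall 8 mm, 12 mm high, 0.05 kg; origin on its axis at the underside, z along the axis. Two to four of the bangles are there; None if absent.
- bangle2: Loose brass bangle lying flat, a plain ring 72 mm outside, 56 mm inside, wall 8 mm, 12 mm high, 0.05 kg; origin on its axis at the underside, z along the axis. Two to four of the bangles are there; None if absent.
- bangle3: Loose brass bangle lying flat, a plain ring 72 mm outside, 56 mm inside, wall 8 mm, 12 mm high, 0.05 kg; origin on its axis at the underside, z along the axis. Two to four of the bangles are there; None if absent.
- comb: Bystander: green plastic comb, 170 x 34 x 6 mm, lying beyond the scale.
- mirror: Bystander: round steel hand mirror, 116 mm across with a 110 mm handle to its -x, 10 mm thick, lying beyond the scale.
- pin_tin: Bystander: blue hairpin tin with an aluminium twist cap, 73 mm across, 66 mm high, standing beyond the scale.
There are look-alikes about, which are no part of the job. Of the things shaped like the dish, the white one is meant.

How it is judged:
By the outcome, as a careful person would: the job done as asked, in the order asked, and still so for the second after the job is handed in, with the robot touching nothing.
Of bangle0, bangle1, bangle2, bangle3 only 2 to 4 are there at a start; the rules pass over those that are not, and their reading is None.
At some moment in a run one of bangle0, bangle1, bangle2, bangle3, dish may be knocked a few centimetres aside while the robot is not near it.
It also fails if it takes over 210 s, if anything falls off the work surface, if the arm or the gripper's body presses on something with over 40 N, if the wrist force passes 120 N, or if a joint passes its speed limit or range.

## Robot

A 6-joint arm with a two-finger parallel gripper is mounted at the origin on the work surface. World frame = base frame: x ahead of the robot, y to its left, z up, the work surface at z = 0. Lengths are in mm, angles in degrees, forces in N, time in s.
With the tool pointing down it reaches from about 425 to 950 mm from the base axis. Payload 14.7 kg.
Tool frame: the origin (TCP) lies midway between the tips of the shut fingers; the grasp point (between the pads) lies 19 mm behind it; z points along the fingers, y is the direction in which the jaws open and shut (so a half turn about z gives the same grasp; the last joint's range is limited). The gripper opens to 85 mm and grips with 20 to 120 N. Pads are 22 mm wide; open, the fingers measure 114 mm over their backs; the gripper's body (76 mm by 85 mm) begins 54 mm behind the grasp point. The pads swing forward as they close: fully open they stand 13 mm farther back than shut.
Start: joints at [60.928, 27.513, 91.461, -0, 61.026, -2.67], TCP at [289.008, 582.208, 231.297] pointing down, gripper open.
Joint ranges: [-157.49, 157.49], [-46.99, 117.5], [13.45, 153.17], [-89.5, 269.5], [5.16, 153.95], [-167.48, 167.48]. Speed limits (degrees/s): [108.29, 108.29, 136.94, 172.46, 172.46, 172.46].

## Interface

Orientations are given as a 3x3 rotation matrix whose columns are the frame's x, y, z axes.
In Python, from rig import sensors, eyes, job_done gives the robot as it stands.
- The arm moves only by the tool apply_moves, never from a script. Its argument "rows" is text: rows parted by semicolons, each of 7 numbers parted by spaces: the finger opening in cm, from 0 to 8.54, then the shift along the tool's x, y, z in cm, then the turn, a rotation vector about the tool's x, y, z in degrees. In form: claw dx dy dz rx ry rz; .... A call has 1 to 12 rows; each row is the pose to reach, as a shift and turn from the pose measured when the call began, along the tool's axes at that moment; what a row does not reach only later rows make up. A row lasts 1/12 s, in which the tool goes at most 41.7 mm and 7.16 degrees, less where a joint would pass 70% of its speed; a pose out of reach is approached as far as the arm can. A call with a gripper value outside its range is refused whole. The fingers move at their own pace and stop on an object; "grip_force" is the grip in N (left out, the last holds). Time passes only in rows, so rows that repeat a pose let the fingers close. It gives the time, the measured TCP pose, the force and the opening at its end, in the units of the state.
- sensors.read_state(): the state, without advancing time (a new reading comes with each control period).
- eyes.get_image(name): name is "side" or "top"; returns the picture (400x640x3 uint8, red, green, blue); there is no depth.
- eyes.get_calibration(name): a dict with "fx", "fy", "cx", "cy" (pixels), "R" (3x3) and "t" (3): a world point X has camera coordinates R X + t. Camera axes: x right, y down, z forward; pixel columns grow to the right and rows downward; lengths in mm; the calibration is good to about 2 mm. A picture is of the moment at which its call begins. get_calibration takes no time and is no camera call.
- job_done(): hands the job in, once; it reports no verdict.
Trained networks look in the newest picture that a camera, given by its name, has taken for a name from the list of things; names that differ only in an ending like _2 or _b are one class to them, and where a whole thing is asked for, a point or a joint stands for the part that bears it (a point fixed in the world has none). Each returns a list of dicts, best first, with "confidence" (0 to 1); they miss things now and then, are a little off and sometimes report something else, mostly with a low value. They report only what shows in the picture. A call takes as long as a camera call. They do not tell look-alikes from the thing itself.
- eyes.spot_in(query, camera): "bbox" ([left, top, width, height] in pixels, round what is visible of it).
- eyes.regions_of(query, camera): "region" (400x640 bool, what is visible of it) and "bbox" ([left, top, width, height] in pixels, round what is visible of it).
- eyes.spot_point(query, camera): "uv" ([column, row] in pixels: a listed point, or the origin of a listed thing).
The state is a dict: "t": time; "qpos": joint angles; "joint_velocities": joint speeds; "joint_torque": joint torques, N m; "eef_pos": TCP position; "tool_rot": TCP orientation; "ft_force": force on the tool from outside, world axes, zero at the start; "ft_torque": the same for the moment, N m; "finger_gap": opening from 0.0 (shut) to 1.0 (fully open).
Only numpy, scipy, OpenCV 4.12 (cv2) and the standard library are available. Lean on these libraries where they do the work, as an engineer would, in place of code of your own. Each camera call takes 0.05 s, during which the arm holds its last target.

## Working session

There is one attempt and no reset: what is moved stays moved. The work goes in short steps, Python scripts to look and compute and a tool call to move; the robot and the scene stay as the last step left them, time stands still between calls to the robot, and variables do not carry over. Pictures are saved under pics/ and viewed, and the job is handed in when it is done.

Besides the shell and the picture viewer there is one more tool, called after "Request:" by a JSON object that holds its "name" and its "arguments", one argument or row to a line. apply_moves: Moves the arm, as the interface text tells. Its arguments: {"type":"object","properties":{"rows":{"type":"string"},"grip_force":{"type":"number"}},"required":["rows"]}

```bash
ls; mkdir -p pics
python3 - <<'E'
from rig import sensors, eyes
import cv2,numpy as np
np.set_printoptions(precision=4,suppress=True)
s=sensors.read_state(); print(s)
for n in("side","top"):
    im=eyes.get_image(n); cv2.imwrite(f"pics/{n}0.png",im[:,:,::-1]); print(n,eyes.get_calibration(n))
E
```

```text
pics
{'t': 0.0, 'qpos': array([60.9296, 27.5502, 91.4938, -0.0008, 61.0271, -2.6687]), 'joint_velocities': array([-0.0646,  0.0384, -0.0654, -0.0647,  0.0125,  0.0164]), 'joint_torque': array([  0.0031, -95.0659, -43.0182,  -0.    ,   0.0123,   0.    ]), 'eef_pos': array([288.7978, 581.8506, 230.6689]), 'tool_rot': array([[-0.8957,  0.4447, -0.0006],
       [ 0.4447,  0.8957, -0.0011],
       [ 0.    , -0.0012, -1.    ]]), 'ft_force': array([-0.442 , -0.1766, -0.1141]), 'ft_torque': array([-0.0591,  0.004 ,  0.0083]), 'finger_gap': 0.998406787705082}
side {'fx': 444.2381926437564, 'fy': 444.2381926437564, 'cx': 310.77450817645484, 'cy': 204.29271443813442, 'R': array([[ 0.9996, -0.0214,  0.0157],
       [ 0.0009, -0.5644, -0.8255],
       [ 0.0265,  0.8252, -0.5642]]), 't': array([-555.0689,  126.2951, 1249.2325])}
top {'fx': 443.22984332342617, 'fy': 443.22984332342617, 'cx': 319.35756765826585, 'cy': 195.5048210577962, 'R': array([[ 0.0108, -0.9999, -0.0032],
       [-0.9922, -0.0103, -0.1244],
       [ 0.1244,  0.0045, -0.9922]]), 't': array([ 137.5737,  538.2564, 1608.8621])}
```

View pics/side0.png

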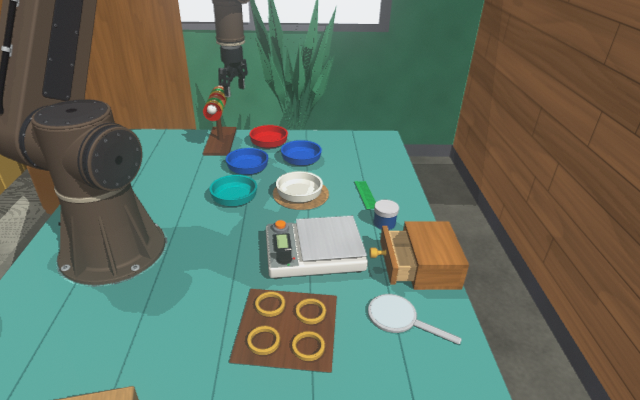

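View pics/top0.png

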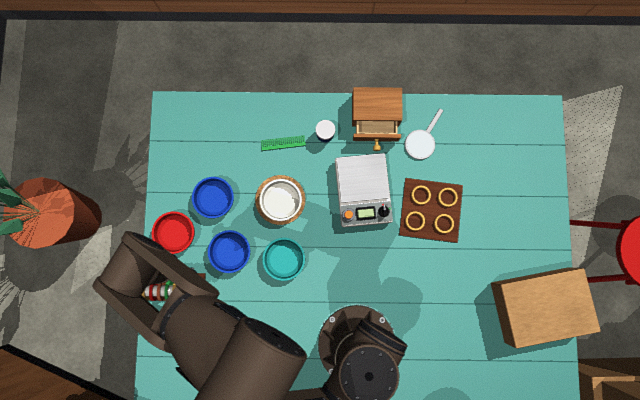

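The dish is on the cork mat, at about (280,200) in top and (300,187) in side. The scale is at (363,190) in top, and the board with four bangles is at (432,210). Next I'll measure positions.

```bash
cat > h.py <<'E'
from rig import sensors, eyes
import cv2,numpy as np
np.set_printoptions(precision=3,suppress=True,linewidth=150)
C={n:eyes.get_calibration(n) for n in("side","top")}
def ray(n,uv):
    c=C[n]; R=np.array(c["R"]);t=np.array(c["t"])
    d=R.T@np.array([(uv[0]-c["cx"])/c["fx"],(uv[1]-c["cy"])/c["fy"],1.]); o=-R.T@t
    return o,d/np.linalg.norm(d)
def onz(n,uv,z):
    o,d=ray(n,uv); return o+d*(z-o[2])/d[2]
def tri(a,b):
    A=np.zeros((3,3));B=np.zeros(3)
    for n,uv in(("side",a),("top",b)):
        o,d=ray(n,uv);P=np.eye(3)-np.outer(d,d);A+=P;B+=P@o
    return np.linalg.solve(A,B)
def proj(n,X):
    c=C[n];x=np.array(c["R"])@np.array(X)+np.array(c["t"]);return np.array([c["fx"]*x[0]/x[2]+c["cx"],c["fy"]*x[1]/x[2]+c["cy"]])
def snap(n,name,crop=None,s=1):
    im=eyes.get_image(n)
    if crop: x,y,w,h=crop; im=im[y:y+h,x:x+w]
    im=cv2.resize(im,None,fx=s,fy=s,interpolation=cv2.INTER_CUBIC); cv2.imwrite(f"pics/{name}.png",im[:,:,::-1])
E
python3 - <<'E'
from h import *
ims={n:eyes.get_image(n) for n in C}
for q,z in(("pan_top",62),("switch_grip",None),("tare_top",None),("dish",5),("mat",0),("board",0),("bangle0",5),("scale",0)):
    r={n:eyes.spot_point(q,n) for n in C}
    print(q)
    for n in C:
        for e in r[n][:6]:
            print("  ",n,np.array(e["uv"]),round(e["confidence"],2), onz(n,e["uv"],z)[:2] if z is not None else "")
    if r["side"] and r["top"]: print("   tri",tri(r["side"][0]["uv"],r["top"][0]["uv"]))
cv2.imwrite("pics/t1.png",cv2.resize(ims["top"][120:260,240:480],None,fx=3.3,fy=3.3,interpolation=cv2.INTER_CUBIC)[:,:,::-1])
cv2.imwrite("pics/s1.png",cv2.resize(ims["side"][170:380,200:400],None,fx=2.8,fy=2.8,interpolation=cv2.INTER_CUBIC)[:,:,::-1])
E
```

```text
pan_top
   side [325.4 237.7] 0.94 [593.492 -26.888]
   side [263.2 340.9] 0.32 [ 447.63  -368.541]
   top [363.1 174.9] 0.97 [610.952 -16.228]
   tri [602.957 -17.162  56.104]
switch_grip
   side [285.2 251.4] 0.54 
   top [386.4 210.4] 0.54 
   tri [483.32  -98.409  73.998]
tare_top
   side [281.3 223.1] 0.57 
   top [351.7 214.7] 0.43 
   tri [467.925  26.317  71.117]
dish
   side [234.2 201.1] 0.81 [310.382 235.409]
   side [302.2 155.5] 0.81 [533.857 551.146]
   side [299.3 193.5] 0.72 [522.643 281.552]
   side [268.2 139.5] 0.69 [394.931 688.791]
   side [246.6 164.8] 0.58 [327.17  476.635]
   top [282.4 202.2] 0.95 [513.528 282.287]
   top [281.2 256.6] 0.69 [310.568 282.442]
   top [215.7 199.3] 0.67 [521.898 534.067]
   top [230.5 251.6] 0.67 [326.927 471.237]
   top [172.2 233.5] 0.55 [391.631 691.542]
   tri [410.943 253.288  23.725]
mat
   side [300.2 198. ] 0.87 [525.643 261.743]
   top [283.3 141.2] 0.65 [749.893 284.261]
   top [364.3 189.5] 0.42 [565.705 -26.579]
   tri [629.191 260.226  40.515]
board
   side [287.9 328.3] 0.82 [ 496.232 -283.921]
   top [431.2 212.7] 0.55 [ 480.197 -277.991]
   tri [ 488.451 -279.071   -7.224]
bangle0
   side [306.9 351. ] 0.88 [ 539.205 -350.914]
   side [310.4 311. ] 0.86 [ 549.23  -236.324]
   side [265.1 343.6] 0.7 [ 446.747 -330.43 ]
   side [272.5 306.2] 0.62 [ 457.674 -220.414]
   top [420.2 144.1] 0.66 [ 742.525 -240.126]
   top [415.2 226. ] 0.57 [ 429.262 -215.981]
   top [419.8 197.8] 0.56 [ 535.604 -235.002]
   top [443.7 223.1] 0.49 [ 441.231 -322.645]
   top [448.4 195.9] 0.42 [ 543.938 -342.805]
   tri [ 645.615 -271.268  -47.535]
scale
   side [313.8 252.9] 0.77 [563.402 -17.589]
   side [282.4 221.6] 0.33 [470.573 130.028]
   top [279.2 200.7] 0.27 [519.648 294.943]
   tri [ 565.702  324.006 -294.968]
```

View pics/t1.png

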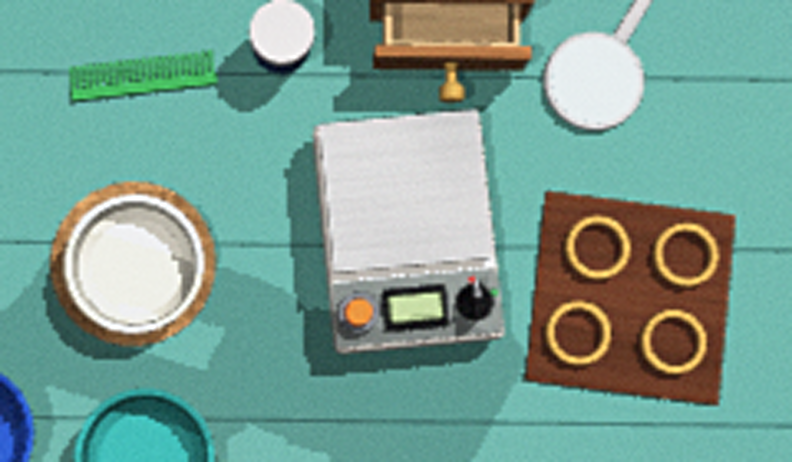

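View pics/s1.png

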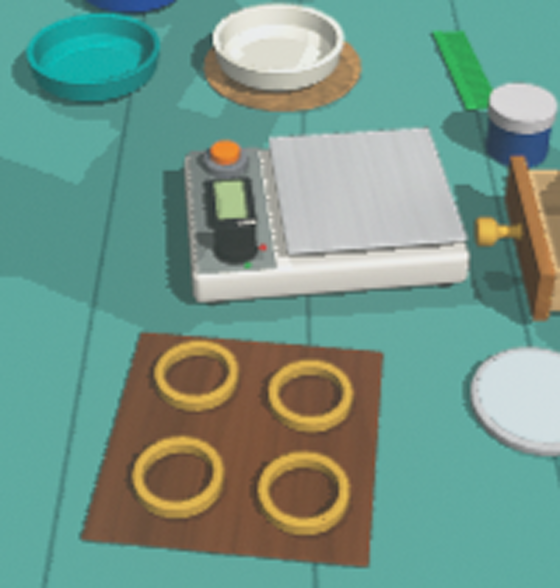

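```bash
cat > m.py <<'E'
from h import *
from scipy.optimize import least_squares
def ringpts(c,r,z,n=200):
    a=np.linspace(0,2*np.pi,n,endpoint=False); return np.c_[c[0]+r*np.cos(a),c[1]+r*np.sin(a),np.full(n,z)]
def hullctr(n,X):
    p=np.array([proj(n,x) for x in X]).astype(np.float32); h=cv2.convexHull(p); m=cv2.moments(h); return np.array([m["m10"],m["m01"]])/m["m00"],m["m00"]
def solve(n,mask_ctr,solid):  # solid(c)->3d pts ; find c with hull centroid equal
    f=lambda c:hullctr(n,solid(c))[0]-mask_ctr
    c0=onz(n,mask_ctr,10)[:2]
    r=least_squares(f,c0,diff_step=1e-4); return r.x,hullctr(n,solid(r.x))[1]
def blobs(im,lo,hi,amin,roi=None):
    hsv=cv2.cvtColor(im,cv2.COLOR_RGB2HSV); m=cv2.inRange(hsv,lo,hi)
    if roi is not None:
        k=np.zeros_like(m);x,y,w,h=roi;k[y:y+h,x:x+w]=1;m=m*k
    m=cv2.morphologyEx(m,cv2.MORPH_CLOSE,np.ones((2,2),np.uint8))
    cs,_=cv2.findContours(m,cv2.RETR_EXTERNAL,cv2.CHAIN_APPROX_NONE); out=[]
    for c in cs:
        h=cv2.convexHull(c);k=np.zeros(m.shape,np.uint8);cv2.fillPoly(k,[h],1);q=cv2.moments(k,True)
        if q["m00"]>=amin: out.append((np.array([q["m10"],q["m01"]])/q["m00"],q["m00"],cv2.boundingRect(c)))
    return out
def bangle(z): return lambda c:np.r_[ringpts(c,36,z),ringpts(c,36,z+12)]
def dish(z): return lambda c:np.r_[ringpts(c,56,z),ringpts(c,73,z+14),ringpts(c,78,z+42)]
E
python3 - <<'E'
from m import *
ims={n:eyes.get_image(n) for n in C}
roi={"top":(395,175,75,70),"side":(220,280,125,95)}
for n in C:
    for b in blobs(ims[n],(15,110,90),(35,255,255),150,roi[n]):
        x,a=solve(n,b[0],bangle(5)); print("bangle",n,b[0],b[1],"->",x,a)
    for b in blobs(ims[n],(5,180,150),(18,255,255),20,{"top":(340,200,25,25),"side":(265,215,35,25)}[n]): print("tare",n,b[0],b[1],b[2],onz(n,b[0],62))
    for b in blobs(ims[n],(5,60,60),(20,200,230),200,{"top":(245,165,75,75),"side":(260,160,80,55)}[n]): print("mat",n,b,solve(n,b[0],lambda c:ringpts(c,95,5)))
    for b in blobs(ims[n],(0,0,140),(180,60,255),300,{"top":(250,165,65,72),"side":(265,165,70,45)}[n]): print("dish",n,b,solve(n,b[0],dish(5)))
    g=cv2.cvtColor(ims[n],cv2.COLOR_RGB2HSV)
# pan corners
def pan(p):
    c,s=np.cos(p[2]),np.sin(p[2]); return [ (p[0]+c*a-s*b,p[1]+s*a+c*b,62) for a,b in((84,89),(84,-89),(-84,-89),(-84,89))]
P={"top":np.array([(316,127),(478,111),(495,263),(331,280)])/3.3+[240,120],"side":np.array([(430,129),(464,247),(289,253),(271,138)])/2.8+[200,170]}
for ns in(("top",),("side",),("top","side")):
    r=least_squares(lambda p:np.concatenate([(np.array([proj(n,x) for x in pan(p)])-P[n]).ravel() for n in ns]),[590,-20,0.1]); print("pan",ns,r.x[:2],np.degrees(r.x[2]),r.fun)
E
```

```text
bangle side [308.983 346.48 ] 836.0 -> [ 543.842 -342.664] 816.8279438903555
bangle side [264.284 340.893] 828.0 -> [ 445.082 -326.827] 794.6551702839788
bangle side [311.494 311.838] 686.0 -> [ 551.604 -243.413] 655.1060791458003
bangle side [270.919 304.508] 657.0 -> [ 454.107 -219.552] 627.895801869221
tare side [281.161 224.857] 56.0 (277, 222, 9, 7) [471.435  31.122  62.   ]
mat side (array([302.031, 197.401]), 1092.0, (274, 186, 56, 25)) (array([531.858, 262.851]), 1415.92226089607)
dish side (array([301.295, 186.661]), 1214.0, (277, 172, 52, 31)) (array([529.331, 280.795]), 1199.40605237009)
bangle top [444.629 224.079] 318.0 -> [ 437.289 -324.183] 311.6289162414614
bangle top [415.677 221.373] 322.0 -> [ 446.22  -216.596] 306.9263580588158
bangle top [448.379 197.63 ] 319.0 -> [ 536.659 -340.668] 306.4870409453288
bangle top [421.746 195.511] 319.0 -> [ 543.621 -240.961] 302.5877099125646
tare top [349.048 215.167] 42.0 (346, 212, 7, 7) [462.602  34.859  62.   ]
mat top (array([280.887, 200.448]), 1952.0, (257, 176, 49, 50)) (array([520.78 , 288.154]), 1983.7086078820284)
dish top (array([281.012, 200.515]), 1434.0, (260, 180, 43, 42)) (array([515.579, 283.828]), 1407.7683619759046)
pan ('top',) [595.618 -14.825] 6.153150425139202 [ 0.434  0.424 -0.574  0.664 -0.429 -0.303  0.567 -0.743]
pan ('side',) [605.496 -24.726] 4.729126726206466 [ 0.572  0.514  1.125 -1.206 -1.327  0.408 -0.315  0.124]
pan ('top', 'side') [602.207 -19.246] 5.4205348624660425 [ 1.907 -1.65   0.937 -0.802  0.512 -1.754  1.468 -2.817 -1.171 -0.773 -0.082 -2.888 -2.171 -0.788 -1.791 -0.777]
```

Run:
```python
from m import *
snap("top","t2",(330,150,70,85),9); snap("side","s2",(260,205,110,75),7)
```

```text
(no output)
```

View pics/t2.png

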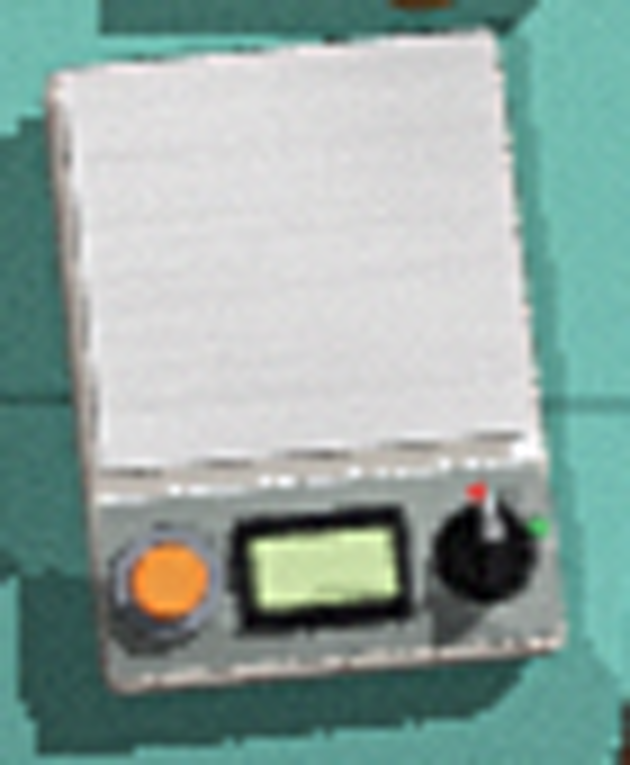

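View pics/s2.png

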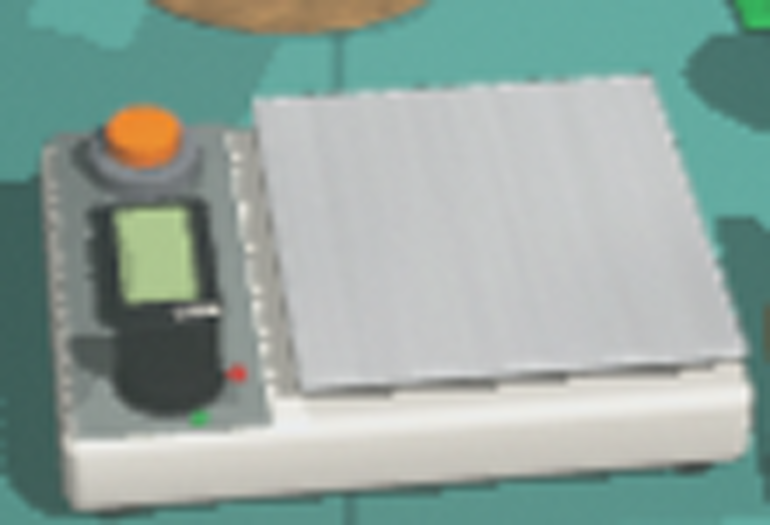

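Run:
```python
from m import *
s=sensors.read_state();p=s["eef_pos"];R=s["tool_rot"]
for n in C:
    print(n,"tcp",proj(n,p),[proj(n,p+R@np.array([0,y,-13])) for y in(-57,-42,42,57)],"base",proj(n,[0,0,0]), "campos",-np.array(C[n]["R"]).T@C[n]["t"])
snap("side","s3",(180,30,110,90),7)
```

```text
side tcp [234.759  95.646] [array([225.45,  97.3 ]), array([227.871,  95.922]), array([240.809,  88.557]), array([243.014,  87.301])] base [113.387 249.204] campos [ 521.613 -971.495  817.772]
top tcp [181.124 263.245] [array([195.563, 271.639]), array([191.418, 269.456]), array([168.307, 257.279]), array([164.197, 255.113])] base [357.258 343.791] campos [ 332.45   135.927 1663.756]
```

View pics/s3.png

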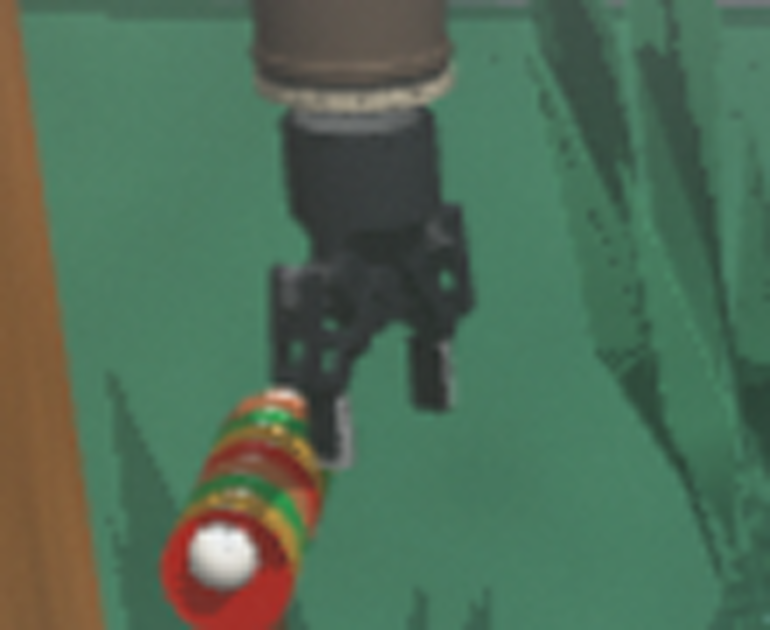

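```bash
cat >> h.py <<'E'
from scipy.spatial.transform import Rotation as Ro
def target(p,yaw,tilt=0.,tdir=None):
    """yaw: world angle (deg) of tool y axis; tool down. tilt: deg rotation about tool x"""
    a=np.radians(yaw); y=np.array([np.cos(a),np.sin(a),0]); z=np.array([0,0,-1.]); x=np.cross(y,z)
    R=np.c_[x,y,z]@Ro.from_rotvec([np.radians(tilt),0,0]).as_matrix()
    return np.array(p,float),R
def go(p,yaw,tilt=0.):
    s=sensors.read_state();P,R=target(p,yaw,tilt);R0=Ro.from_matrix(s["tool_rot"]).as_matrix()
    d=R0.T@(P-s["eef_pos"])/10; r=np.degrees(Ro.from_matrix(R0.T@R).as_rotvec())
    print("t %.2f pos"%s["t"],s["eef_pos"],"gap",round(s["finger_gap"]*85,1),"q",s["qpos"]); print("MOVE %.2f %.2f %.2f  %.1f %.1f %.1f"%(*d,*r), "rows>=",round(max(np.linalg.norm(d)/4.17,np.linalg.norm(r)/7.16),1))
E
python3 - <<'E'
from h import *
go([510,270,250],95.5); go([485,-95,160],95.5)
print(tri((284,256.5),(383.9,211.0)))
for z in (60,65,70,78): print(z,onz("top",(383.9,211.4),z),onz("side",(284,257.9),z))
E
```

```text
t 1.25 pos [288.979 582.217 231.315] gap 85.1 q [60.931 27.512 91.462  0.001 61.027 -2.67 ]
MOVE -33.68 -18.14 -1.87  0.0 -0.0 -31.9 rows>= 9.2
t 1.25 pos [288.979 582.217 231.315] gap 85.1 q [60.931 27.512 91.462  0.001 61.027 -2.67 ]
MOVE -47.67 -51.94 7.13  0.0 -0.0 -31.9 rows>= 17.0
[481.37  -92.669  52.063]
60 [477.796 -91.669  60.   ] [ 483.303 -106.941   60.   ]
65 [477.343 -90.959  65.   ] [ 483.555 -112.645   65.   ]
70 [476.89 -90.25  70.  ] [ 483.808 -118.35    70.   ]
78 [476.165 -89.115  78.   ] [ 484.213 -127.477   78.   ]
```

Request:
{"name": "apply_moves", "arguments": {
  "rows": "4 -33.7 -18.1 -1.9 0 0 -32;4 -33.7 -18.1 -1.9 0 0 -32;4 -33.7 -18.1 -1.9 0 0 -32;4 -33.7 -18.1 -1.9 0 0 -32;4 -33.7 -18.1 -1.9 0 0 -32;4 -33.7 -18.1 -1.9 0 0 -32;4 -33.7 -18.1 -1.9 0 0 -32;4 -33.7 -18.1 -1.9 0 0 -32;4 -33.7 -18.1 -1.9 0 0 -32;4 -33.7 -18.1 -1.9 0 0 -32"
}}

```text
t: 2.08
eef_pos: [512.7, 266.7, 250.7]
tool_rot: [[-0.995, -0.096, 0.001], [-0.096, 0.995, -0.001], [-0.001, -0.001, -1.0]]
ft_force: [0.1, 0.1, -0.4]
finger_gap: 0.467
```

Run:
```python
from h import *
go([483,-95,150],95.5)
```

```text
t 2.08 pos [512.723 266.663 250.745] gap 39.7 q [ 24.509  20.598  99.914  -0.065  59.437 -70.955]
MOVE 6.44 -35.71 10.09  -0.0 0.1 -0.0 rows>= 9.0
```

Request:
{"name": "apply_moves", "arguments": {
  "rows": "4 6.4 -35.7 10.1 0 0 0;4 6.4 -35.7 10.1 0 0 0;4 6.4 -35.7 10.1 0 0 0;4 6.4 -35.7 10.1 0 0 0;4 6.4 -35.7 10.1 0 0 0;4 6.4 -35.7 10.1 0 0 0;4 6.4 -35.7 10.1 0 0 0;4 6.4 -35.7 10.1 0 0 0;4 6.4 -35.7 10.1 0 0 0;4 6.4 -35.7 10.1 0 0 0;4 6.4 -35.7 10.1 0 0 0"
}}

```text
t: 3.0
eef_pos: [482.8, -97.0, 149.3]
tool_rot: [[-0.996, -0.092, 0.0], [-0.092, 0.996, -0.0], [-0.0, -0.0, -1.0]]
ft_force: [-0.8, 0.0, -0.0]
finger_gap: 0.465
```

Run:
```python
from h import *
s=sensors.read_state();p=s["eef_pos"];R=s["tool_rot"];print(p,s["finger_gap"]*85.4,s["qpos"])
snap("top","t4",(320,120,100,110),6); snap("side","s4",(240,150,110,110),6)
for n,o in(("top",(320,120)),("side",(240,150))):
    print(n,[((proj(n,p+R@np.array([x,y,-5]))-o)*6).round() for y in(-34,-20,0,20,34) for x in (-11,11)])
```

```text
[482.775 -97.038 149.346] 39.7224675261252 [ -14.882   21.403  116.586   -0.022   41.988 -110.135]
top [array([474., 501.]), array([478., 539.]), array([449., 503.]), array([453., 541.]), array([414., 506.]), array([418., 544.]), array([379., 509.]), array([383., 547.]), array([355., 511.]), array([359., 549.])]
side [array([292., 507.]), array([237., 510.]), array([289., 486.]), array([235., 489.]), array([286., 456.]), array([232., 459.]), array([283., 427.]), array([230., 430.]), array([280., 407.]), array([228., 410.])]
```

View pics/t4.png

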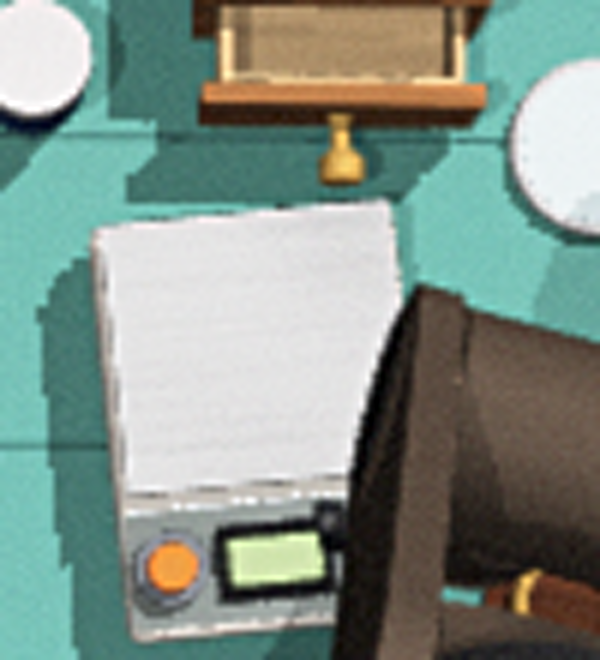

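View pics/s4.png

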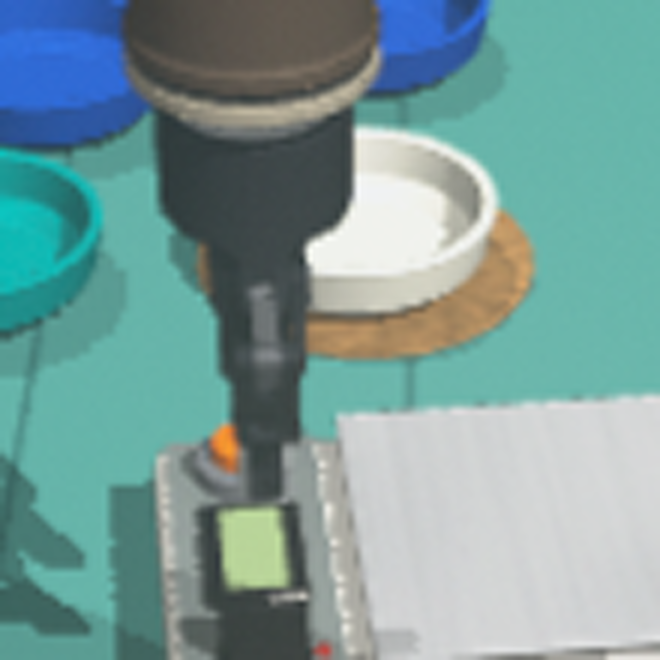

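Run:
```python
from h import *
a=cv2.imread("pics/top0.png")[290:390,290:420];b=cv2.imread("pics/side0.png")[200:285,50:180]
cv2.imwrite("pics/base.png",np.vstack([cv2.resize(x,(780,y),interpolation=cv2.INTER_CUBIC) for x,y in((a[:45],270),(b[:55],330))]))
for n,o in(("top",(290,290)),("side",(50,200))):
    for r in(90,100): print(n,r,[((proj(n,[sx*r*.7071,sy*r*.7071,12])-o)*6).round() for sx in(1,-1) for sy in(1,-1)])
```

```text
top 90 [array([300., 217.]), array([511., 219.]), array([299., 436.]), array([512., 438.])]
top 100 [array([288., 204.]), array([522., 207.]), array([287., 448.]), array([524., 451.])]
side 90 [array([552., 191.]), array([469., 367.]), array([287., 191.]), array([180., 367.])]
side 100 [array([571., 182.]), array([480., 377.]), array([278., 183.]), array([158., 378.])]
```

View pics/base.png

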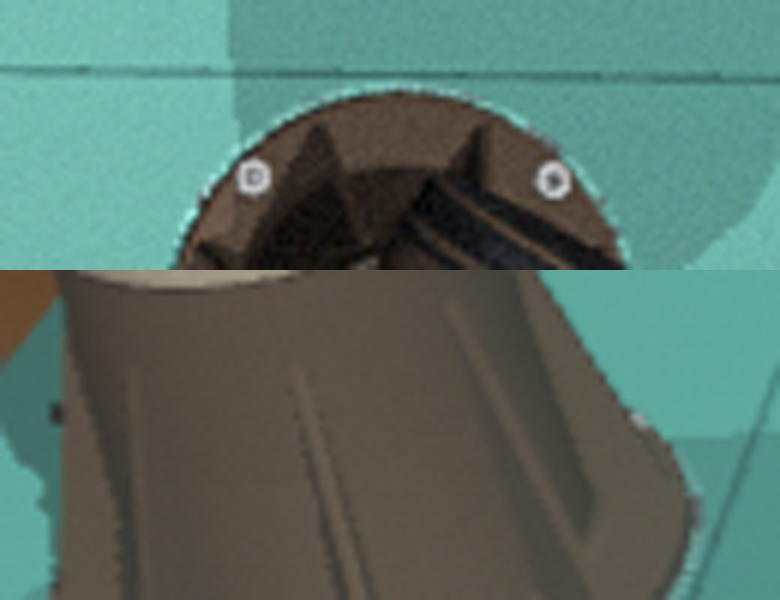

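Run:
```python
from h import *
go([484,-94,80],95); go([484,-94,61],95)
```

```text
t 3.10 pos [483.394 -94.618 150.035] gap 39.9 q [ -14.603   21.33   116.574    0.003   42.024 -110.048]
MOVE -0.06 0.06 7.00  -0.0 0.1 0.4 rows>= 1.7
t 3.10 pos [483.394 -94.618 150.035] gap 39.9 q [ -14.603   21.33   116.574    0.003   42.024 -110.048]
MOVE -0.06 0.06 8.90  -0.0 0.1 0.4 rows>= 2.1
```

Request:
{"name": "apply_moves", "arguments": {
  "rows": "4 0 0 3 0 0 0;4 0 0 5 0 0 0;4 0 0 6 0 0 0;4 0 0 7 0 0 0;4 0 0 7.8 0 0 0;4 0 0 8.4 0 0 0;4 0 0 8.7 0 0 0;4 0 0 8.7 0 0 0"
}}

```text
t: 3.77
eef_pos: [483.5, -94.5, 62.9]
tool_rot: [[-0.995, -0.095, 0.001], [-0.095, 0.995, -0.0], [-0.001, -0.0, -1.0]]
ft_force: [-0.0, 0.2, 1.3]
finger_gap: 0.464
```

Run:
```python
from h import *
s=sensors.read_state();print(s["eef_pos"],s["ft_force"])
snap("side","s5",(240,170,110,110),6)
```

```text
[483.523 -94.51   62.852] [-0.038  0.199  1.281]
```

View pics/s5.png

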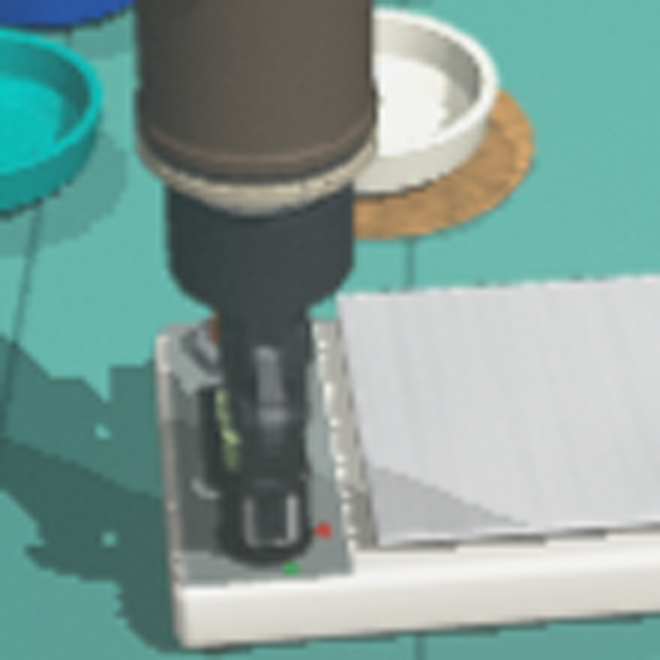

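Request:
{"name": "apply_moves", "arguments": {
  "rows": "3 0 0 0.2 0 0 0;2 0 0 0.2 0 0 0;1.2 0 0 0.2 0 0 0;1.2 0 0 0.2 0 0 0;1.2 0 0 0.2 0 0 0;1.2 0 0 0.2 0 0 0",
  "grip_force": 30
}}

```text
t: 4.32
eef_pos: [483.8, -94.6, 61.4]
tool_rot: [[-0.995, -0.095, 0.002], [-0.095, 0.995, -0.0], [-0.002, -0.001, -1.0]]
ft_force: [-0.2, 1.6, 5.0]
finger_gap: 0.139
```

Request:
{"name": "apply_moves", "arguments": {
  "rows": "0.8 0 0 -0.15 0 0 0;0.8 0 0 -0.15 0 0 0;0.8 0 0 -0.15 0 0 0",
  "grip_force": 30
}}

```text
t: 4.57
eef_pos: [483.5, -94.6, 62.4]
tool_rot: [[-0.995, -0.095, 0.001], [-0.095, 0.995, -0.0], [-0.001, -0.0, -1.0]]
ft_force: [2.5, -0.3, -20.0]
finger_gap: 0.129
```

Request:
{"name": "apply_moves", "arguments": {
  "rows": "1.5 0 0 0 0 0 0;1.5 0 0 0 0 0 0;1.5 0 0 0 0 0 4;1.5 0 0 0 0 0 8;1.5 0 0 0 0 0 13;1.5 0 0 0 0 0 18;1.5 0 0 0 0 0 23;1.5 0 0 0 0 0 23",
  "grip_force": 20
}}

```text
t: 5.23
eef_pos: [483.7, -94.8, 62.7]
tool_rot: [[-0.952, 0.306, 0.002], [0.306, 0.952, -0.001], [-0.002, -0.0, -1.0]]
ft_force: [0.3, -2.4, 0.3]
finger_gap: 0.173
```

Request:
{"name": "apply_moves", "arguments": {
  "rows": "1.5 0 0 0 0 0 5;1.5 0 0 0 0 0 10;1.5 0 0 0 0 0 15;1.5 0 0 0 0 0 20;1.5 0 0 0 0 0 25;1.5 0 0 0 0 0 30;1.5 0 0 0 0 0 35;1.5 0 0 0 0 0 40;1.5 0 0 0 0 0 45;1.5 0 0 0 0 0 45"
}}

```text
t: 6.07
eef_pos: [483.8, -94.9, 63.0]
tool_rot: [[-0.455, 0.89, 0.002], [0.89, 0.455, -0.001], [-0.001, 0.001, -1.0]]
ft_force: [0.5, 0.5, 0.6]
finger_gap: 0.174
```

Run:
```python
from h import *
s=sensors.read_state();print(s["eef_pos"],s["ft_force"],s["ft_torque"],s["qpos"])
snap("side","s6",(240,170,110,110),6)
```

```text
[483.8   -94.892  62.95 ] [0.529 0.452 0.563] [0.025 0.044 0.043] [-14.616  29.768 120.115  -0.013  30.009 -41.697]
```

View pics/s6.png

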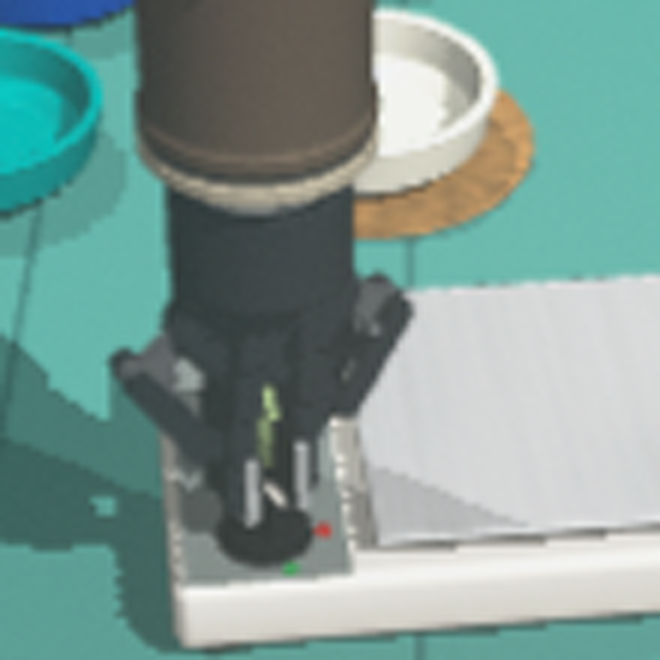

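Request:
{"name": "apply_moves", "arguments": {
  "rows": "2.5 0 0 0 0 0 0;2.5 0 0 -3 0 0 0;2.5 0 0 -7 0 0 0;2.5 0 0 -11 0 0 0;2.5 0 0 -14 0 0 0;2.5 0 0 -14 0 0 0"
}}

```text
t: 6.62
eef_pos: [486.5, -95.5, 208.7]
tool_rot: [[-0.464, 0.886, 0.01], [0.886, 0.464, -0.003], [-0.007, 0.008, -1.0]]
ft_force: [2.2, -0.1, 1.1]
finger_gap: 0.291
```

Run:
```python
from m import *
snap("side","s7",(200,160,170,110),4.6)
im=eyes.get_image("side")
print(eyes.spot_point("switch_grip","side"),[e for e in eyes.spot_point("dish","side")],eyes.spot_point("mat","side"),eyes.spot_point("tare_top","side"))
```

```text
[{'uv': [285.2, 252.2], 'confidence': 0.75}, {'uv': [268.5, 304.3], 'confidence': 0.57}] [{'uv': [301.2, 195.4], 'confidence': 0.96}, {'uv': [299.3, 156.7], 'confidence': 0.83}, {'uv': [235.3, 198.6], 'confidence': 0.65}, {'uv': [247.5, 165.1], 'confidence': 0.65}, {'uv': [270.0, 138.0], 'confidence': 0.63}] [{'uv': [299.7, 196.1], 'confidence': 0.8}] [{'uv': [281.8, 222.5], 'confidence': 0.5}, {'uv': [286.6, 325.6], 'confidence': 0.46}, {'uv': [327.9, 234.8], 'confidence': 0.3}]
```

View pics/s7.png

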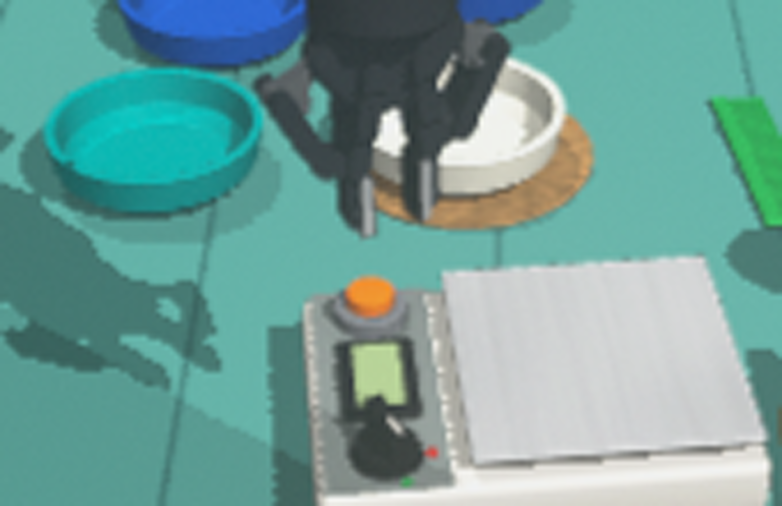

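Run:
```python
from m import *
a=cv2.imread("pics/top0.png")[165:240,245:320];b=cv2.imread("pics/side0.png")[160:220,262:342]
def fit(im,off,n):
    pass
cv2.imwrite("pics/d.png",np.hstack([cv2.resize(a,(390,390),interpolation=cv2.INTER_CUBIC),cv2.resize(b,(400,300),interpolation=cv2.INTER_CUBIC)[:300].copy() if 0 else cv2.copyMakeBorder(cv2.resize(b,(400,300),interpolation=cv2.INTER_CUBIC),0,90,0,0,cv2.BORDER_CONSTANT)]))
```

```text
(no output)
```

View pics/d.png

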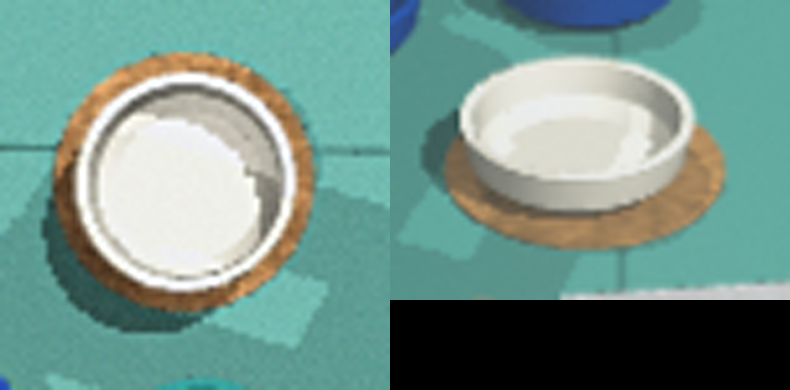

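Run:
```python
from m import *
def ext(n,pts):
    p=np.array([proj(n,x) for x in pts]); return p.min(0),p.max(0)
# pixel conv: crop coords/scale -> continuous minus .5
T=onz("top",(280.6-.5,199.9-.5),47); M=onz("top",(280.5-.5,200-.5),5); print("top dish",T,"mat",M)
# side: solve x,y from left,right, and top of rim row
r=least_squares(lambda c:(lambda a:[a[0][0]-(69/5+262-.5),a[1][0]-(304/5+262-.5),a[0][1]-(57/5+160-.5)])(ext("side",ringpts(c,78,47))),[520,280]);print("side dish",r.x,r.fun)
r=least_squares(lambda c:(lambda a:[a[0][0]-(53/5+262-.5),a[1][0]-(335/5+262-.5),a[1][1]-(249/5+160-.5)])(ext("side",ringpts(c,95,5))),[520,280]);print("side mat",r.x,r.fun)
# board and pan/tare by extents
```

```text
top dish [519.199 287.25   47.   ] mat [523.667 291.55    5.   ]
side dish [521.054 282.274] [-0.109  0.11  -0.02 ]
side mat [526.156 284.095] [-0.078  0.078 -0.014]
```

Run:
```python
from h import *
go([451,283,130],0,-10); go([451,283,20],0,-10)
```

```text
t 6.92 pos [482.753 -94.566 201.707] gap 25.0 q [-14.611  17.066 113.646  -0.006  49.311 -42.066]
MOVE 34.97 14.59 7.17  -9.8 -2.4 27.4 rows>= 9.2
t 6.92 pos [482.753 -94.566 201.707] gap 25.0 q [-14.611  17.066 113.646  -0.006  49.311 -42.066]
MOVE 34.96 14.60 18.17  -9.8 -2.4 27.4 rows>= 10.1
```

Request:
{"name": "apply_moves", "arguments": {
  "rows": "3 34.97 14.6 5 -9.8 -2.4 27.4;3 34.97 14.6 5 -9.8 -2.4 27.4;3 34.97 14.6 5 -9.8 -2.4 27.4;3 34.97 14.6 5 -9.8 -2.4 27.4;3 34.97 14.6 5 -9.8 -2.4 27.4;3 34.97 14.6 5 -9.8 -2.4 27.4;3 34.97 14.6 5 -9.8 -2.4 27.4;3 34.97 14.6 5 -9.8 -2.4 27.4;3 34.97 14.6 5 -9.8 -2.4 27.4;3 34.97 14.6 5 -9.8 -2.4 27.4;3 34.97 14.6 5 -9.8 -2.4 27.4"
}}

```text
t: 7.83
eef_pos: [450.1, 288.7, 150.0]
tool_rot: [[-0.005, 0.985, 0.172], [1.0, 0.005, 0.001], [0.0, 0.172, -0.985]]
ft_force: [-0.4, -1.5, 1.1]
finger_gap: 0.35
```

Run:
```python
from h import *
snap("side","s8",(230,100,130,120),6); snap("top","t8",(240,150,130,110),6)
go([451,283,80],0,-10)
s=sensors.read_state();p=s["eef_pos"];R=s["tool_rot"]
print(((proj("side",p)-[230,100])*6).round(),((proj("top",p)-[240,150])*6).round())
```

```text
t 7.93 pos [449.761 284.119 150.151] gap 30.0 q [ 32.752  20.967 118.363  -9.916  32.799  40.502]
MOVE -0.10 -1.08 6.93  -0.2 0.1 0.2 rows>= 1.7
[278. 328.] [227. 396.]
```

View pics/s8.png

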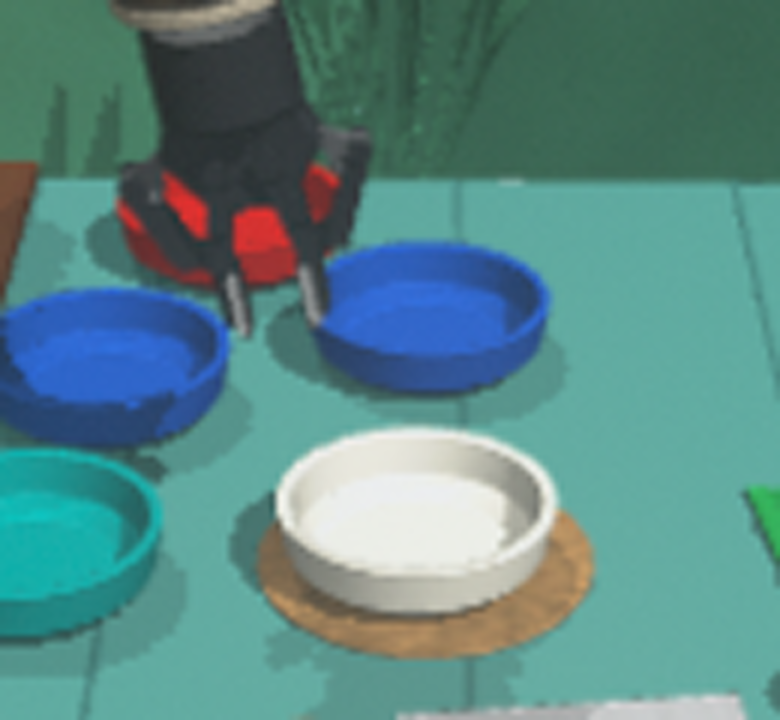

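View pics/t8.png

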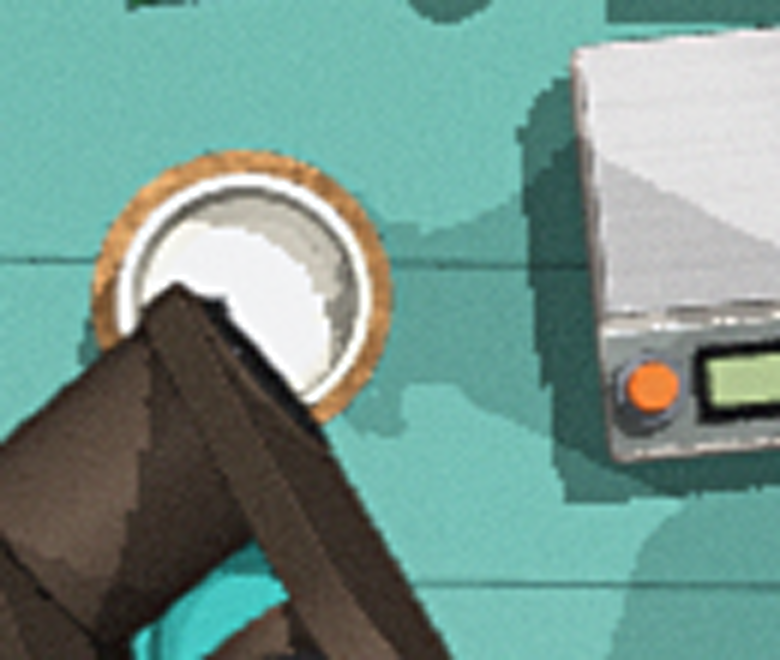

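Run:
```python
from h import *
go([441.5,282.5,79],0,-10); go([452,282.5,20],0,-10)
```

```text
t 7.93 pos [449.761 284.119 150.151] gap 30.0 q [ 32.752  20.967 118.363  -9.916  32.799  40.502]
MOVE -0.15 -2.03 6.87  -0.2 0.1 0.2 rows>= 1.7
t 7.93 pos [449.761 284.119 150.151] gap 30.0 q [ 32.752  20.967 118.363  -9.916  32.799  40.502]
MOVE -0.14 -2.00 12.86  -0.2 0.1 0.2 rows>= 3.1
```

Request:
{"name": "apply_moves", "arguments": {
  "rows": "3 -0.15 -2 3 -0.2 0 0.2;3 -0.15 -2 6.5 -0.2 0 0.2;3 -0.15 -2 8 -0.2 0 0.2;3 -0.15 -2 9 -0.2 0 0.2;3 -0.15 -2 10 -0.2 0 0.2;3 -0.15 -2 11 -0.2 0 0.2;3 -0.15 -2 12 -0.2 0 0.2;3 -0.15 -2 12.7 -0.2 0 0.2;3 -0.15 -2 12.7 -0.2 0 0.2;3 -0.15 -2 12.7 -0.2 0 0.2"
}}

```text
t: 8.77
eef_pos: [451.8, 282.3, 21.6]
tool_rot: [[-0.0, 0.985, 0.174], [1.0, 0.0, -0.001], [-0.001, 0.174, -0.985]]
ft_force: [0.7, -0.8, 0.4]
finger_gap: 0.354
```

Run:
```python
from h import *
snap("side","s9",(240,120,110,110),6)
s=sensors.read_state();print(s["eef_pos"],s["ft_force"])
```

```text
[451.921 282.489  21.864] [-1.032 -0.418 -0.486]
```

View pics/s9.png

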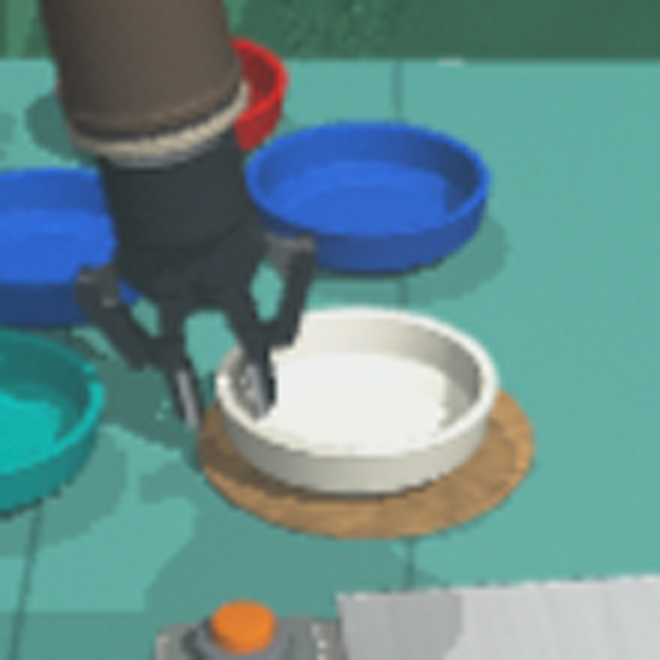

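Request:
{"name": "apply_moves", "arguments": {
  "rows": "2 0 0 0 0 0 0;1.4 0 0 0 0 0 0;1 0 0 0 0 0 0;0.6 0 0 0 0 0 0;0.4 0 0 0 0 0 0;0.4 0 0 0 0 0 0;0.4 0 0 0 0 0 0",
  "grip_force": 45
}}

```text
t: 9.4
eef_pos: [452.3, 282.9, 22.5]
tool_rot: [[-0.001, 0.984, 0.176], [1.0, 0.001, -0.0], [-0.0, 0.176, -0.984]]
ft_force: [-1.7, -0.9, 8.7]
finger_gap: 0.078
```

Request:
{"name": "apply_moves", "arguments": {
  "rows": "0.4 0 0.07 -0.4 0 0 0;0.4 0 0.17 -1 0 0 0;0.4 0 0.35 -2 0 0 0;0.4 0 0.52 -3 0 0 0;0.4 0 0.7 -4 0 0 0;0.4 0 0.7 -4 0 0 0"
}}

```text
t: 9.9
eef_pos: [453.0, 283.5, 65.3]
tool_rot: [[-0.001, 0.984, 0.178], [1.0, 0.0, 0.001], [0.001, 0.178, -0.984]]
ft_force: [0.5, 1.4, -1.8]
finger_gap: 0.077
```

Run:
```python
from h import *
snap("side","s10",(240,120,110,110),6)
s=sensors.read_state();print(s["eef_pos"],s["ft_force"],s["finger_gap"])
```

```text
[452.88  283.308  64.49 ] [-0.924 -1.039 -3.394] 0.07898302713172047
```

View pics/s10.png

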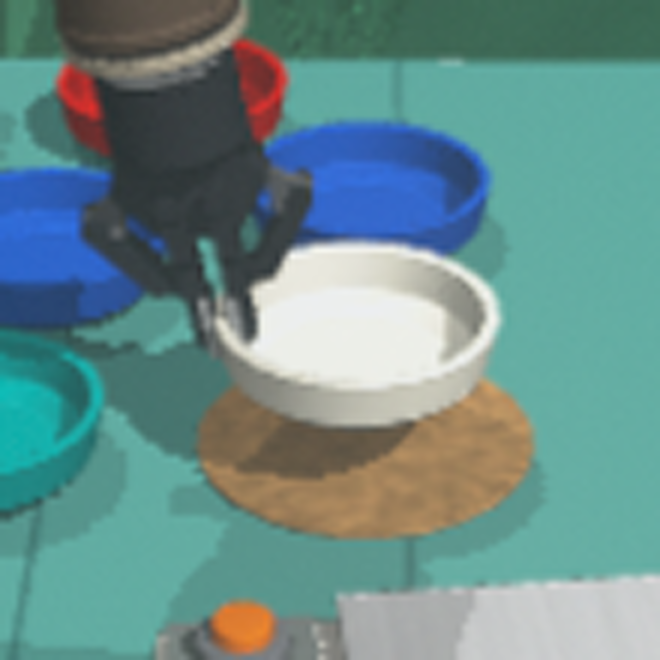

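Run:
```python
from h import *
from scipy.optimize import least_squares
def pan(p,z=62):
    c,s=np.cos(p[2]),np.sin(p[2]); return [ (p[0]+c*a-s*b,p[1]+s*a+c*b,z) for a,b in((84,89),(84,-89),(-84,-89),(-84,89))]
P={"top":np.array([(316,127),(478,111),(495,263),(331,280)])/3.3+[240,120]-.5,"side":np.array([(705,257),(768,441),(474,464),(441,271)])/4.6+[200,160]-.5}
P2={"top":np.array([(52,72),(494,32),(538,440),(100,468)])/9+[330,150]-.5,"side":np.array([(652,74),(748,357),(302,390),(256,99)])/7+[260,205]-.5}
for Q in(P,P2):
  for n in Q:
   for z in (60,62,64):
    r=least_squares(lambda p:(np.array([proj(n,x) for x in pan(p,z)])-Q[n]).ravel(),[590,-20,0.1]); print("pan",n,z,r.x[:2],np.degrees(r.x[2]),r.cost)
print(tri(np.array((145,113))/7+[260,205]-.5,np.array((171,577))/9+[330,150]-.5), onz("side",np.array((145,115))/7+[260,205]-.5,60),onz("top",np.array((171,577))/9+[330,150]-.5,60))
```

```text
pan top 60 [597.779 -13.185] 6.156843889680991 1.289902108501605
pan top 62 [597.451 -12.999] 6.156900622093924 1.1636609158284423
pan top 64 [597.124 -12.813] 6.156957557805335 1.0440097669433586
pan side 60 [604.455 -17.76 ] 6.027404606825276 0.28386841697743975
pan side 62 [604.24 -20.19] 6.026756323380351 0.26823079276708667
pan side 64 [604.026 -22.619] 6.026110063326656 0.29040855841550206
pan top 60 [601.746 -13.789] 5.67015725485682 0.8721680466693171
pan top 62 [601.414 -13.602] 5.670208372033334 0.8667480431521604
pan top 64 [601.082 -13.416] 5.67025964939187 0.8682147027260632
pan side 60 [604.858 -17.569] 5.90020708102331 0.3643862703967594
pan side 62 [604.643 -19.999] 5.899502815817163 0.4275940523167518
pan side 64 [604.427 -22.428] 5.898800312746799 0.5290040235334493
[468.083  37.542  71.91 ] [467.972  52.431  60.   ] [468.399  36.733  60.   ]
```

Request:
{"name": "apply_moves", "arguments": {
  "rows": "0.4 0 0.3 -1.8 0 0 0;0.4 0 0.8 -4.5 0 0 0;0.4 -1 1.3 -6.1 0 0 0;0.4 -3 2 -6.1 0 0 0;0.4 -6 3 -6 0 0 0;0.4 -9 4 -6 0 0 0;0.4 -12 5 -5.7 0 0 0;0.4 -15 6 -5.6 0 0 0;0.4 -18 7 -5.4 0 0 0;0.4 -21 7.5 -5.3 0 0 0;0.4 -24 8.2 -5.2 0 0 0;0.4 -26 8.5 -5.1 0 0 0"
}}

```text
t: 10.95
eef_pos: [528.0, 20.8, 129.3]
tool_rot: [[0.0, 0.984, 0.178], [1.0, -0.001, 0.001], [0.001, 0.178, -0.984]]
ft_force: [0.8, 0.6, -2.3]
finger_gap: 0.075
```

Run:
```python
from h import *
go([535,-18.3,125],0,-10)
```

```text
t 10.95 pos [528.005  20.839 129.315] gap 6.3 q [ -1.199  21.867 121.523   0.549  26.382  -1.637]
MOVE -3.91 0.61 0.55  0.2 -0.0 -0.0 rows>= 1.0
```

Request:
{"name": "apply_moves", "arguments": {
  "rows": "0.4 -1.5 0.3 0.3 0 0 0;0.4 -2.8 0.5 0.5 0 0 0;0.4 -3.6 0.6 0.6 0 0 0;0.4 -3.9 0.6 0.6 0 0 0;0.4 -3.9 0.6 0.6 0 0 0;0.4 -3.9 0.6 0.6 0 0 0"
}}

```text
t: 11.45
eef_pos: [534.7, -17.7, 124.4]
tool_rot: [[0.0, 0.984, 0.177], [1.0, -0.001, 0.001], [0.001, 0.177, -0.984]]
ft_force: [-0.5, -0.0, -2.7]
finger_gap: 0.079
```

Run:
```python
from h import *
snap("side","s11",(240,130,140,140),5); snap("top","t11",(310,120,100,120),5)
go([535,-18.3,84],0,-10)
```

```text
t 11.55 pos [534.795 -17.406 124.5  ] gap 6.9 q [ -5.862  22.767 120.923   2.45   26.159  -7.983]
MOVE -0.09 -0.70 3.99  0.2 -0.0 0.0 rows>= 1.0
```

View pics/s11.png

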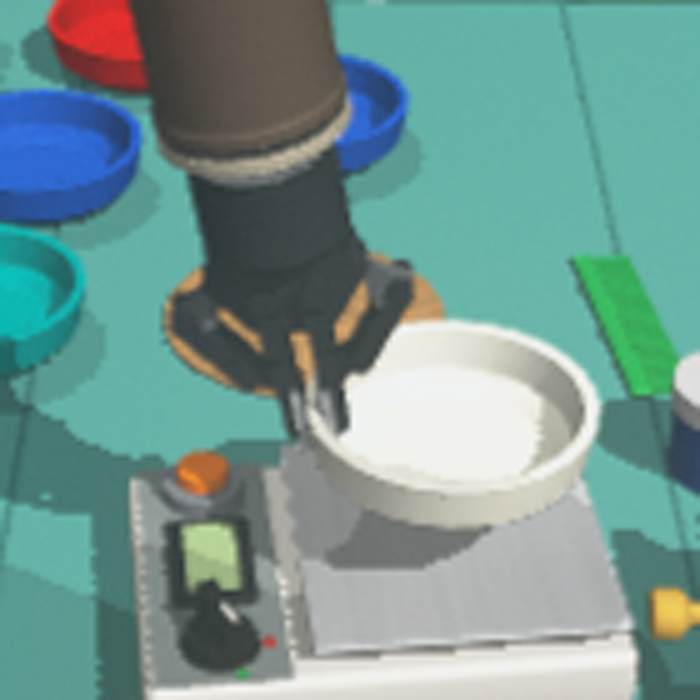

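View pics/t11.png

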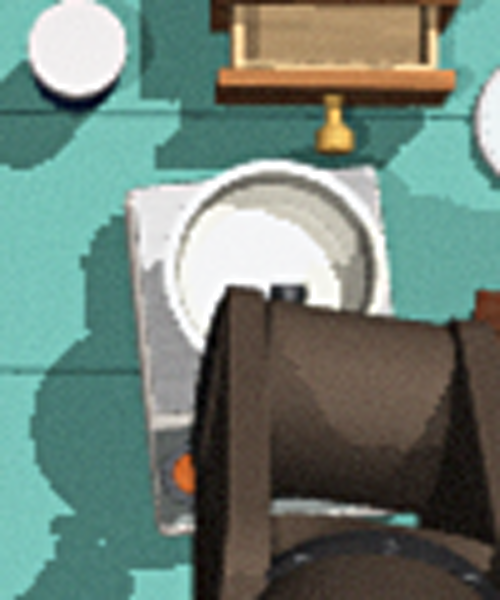

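Request:
{"name": "apply_moves", "arguments": {
  "rows": "0.4 -0.08 -0.2 1 0 0 0;0.4 -0.08 -0.4 2.2 0 0 0;0.4 -0.08 -0.6 3.2 0 0 0;0.4 -0.08 -0.7 3.8 0 0 0;0.4 -0.08 -0.7 4.1 0 0 0;0.4 -0.08 -0.7 4.1 0 0 0"
}}

```text
t: 12.05
eef_pos: [535.0, -17.8, 82.5]
tool_rot: [[-0.001, 0.984, 0.177], [1.0, 0.001, 0.001], [0.001, 0.177, -0.984]]
ft_force: [0.4, -0.2, -2.2]
finger_gap: 0.076
```

Request:
{"name": "apply_moves", "arguments": {
  "rows": "0.4 0 0 0.1 0 0 0;0.4 0 -0.02 0.2 0 0 0;0.4 0 -0.04 0.3 0 0 0;0.4 0 -0.04 0.3 0 0 0"
}}

```text
t: 12.38
eef_pos: [535.4, -17.8, 79.7]
tool_rot: [[-0.001, 0.984, 0.177], [1.0, 0.001, 0.001], [0.001, 0.177, -0.984]]
ft_force: [-0.9, -0.8, -1.9]
finger_gap: 0.081
```

Request:
{"name": "apply_moves", "arguments": {
  "rows": "0.4 0 -0.01 0.1 0 0 0;0.4 0 -0.03 0.2 0 0 0;0.4 0 -0.03 0.2 0 0 0;0.4 0 -0.03 0.2 0 0 0"
}}

```text
t: 12.72
eef_pos: [535.7, -17.8, 77.9]
tool_rot: [[-0.001, 0.984, 0.178], [1.0, 0.001, 0.001], [0.001, 0.178, -0.984]]
ft_force: [-3.2, 0.2, 5.2]
finger_gap: 0.085
```

Run:
```python
from h import *
snap("side","s12",(240,130,140,140),5)
print(sensors.read_state()["eef_pos"],sensors.read_state()["ft_force"])
```

```text
[535.667 -17.787  77.932] [-2.453  1.152  5.319]
```

View pics/s12.png

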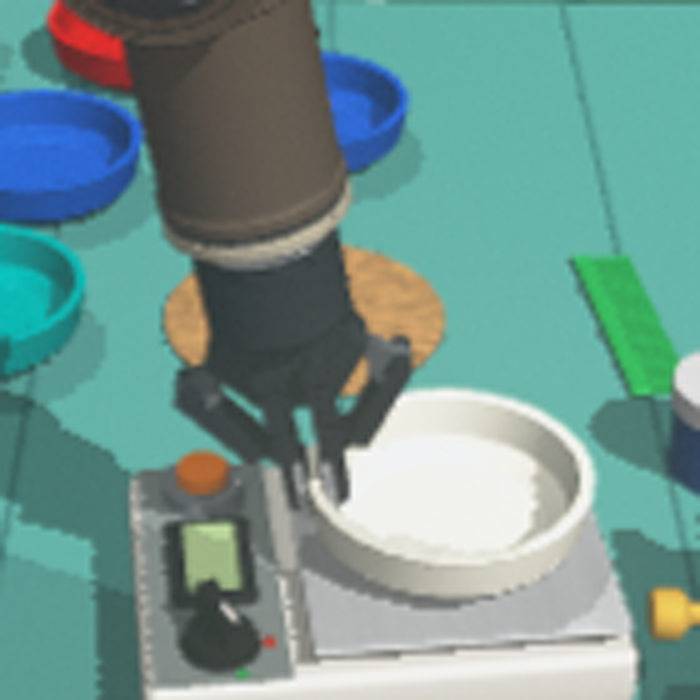

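Request:
{"name": "apply_moves", "arguments": {
  "rows": "1 0 0 0.05 0 0 0;1.4 0 0 0.05 0 0 0;1.8 0 0 0 0 0 0;2.2 0 0 0 0 0 0;2.6 0 0 0 0 0 0;2.6 0 0 0 0 0 0;2.6 0 0 -2 0 0 0;2.6 0 0 -5 0 0 0;2.6 0 0 -8 0 0 0;2.6 0 0 -10 0 0 0;2.6 0 0 -10 0 0 0"
}}

```text
t: 13.68
eef_pos: [519.3, -18.0, 180.1]
tool_rot: [[-0.001, 0.983, 0.183], [1.0, 0.001, 0.0], [0.0, 0.183, -0.983]]
ft_force: [1.3, -1.5, 0.6]
finger_gap: 0.303
```

Run:
```python
from h import *
snap("side","s13",(240,130,140,140),5)
go([471,31,140],0,0)
```

```text
t 13.73 pos [518.906 -18.026 178.417] gap 26.2 q [ -6.15   16.48  120.225   2.092  32.896  -7.854]
MOVE 4.91 -5.41 2.91  10.5 -0.0 0.1 rows>= 1.9
```

View pics/s13.png

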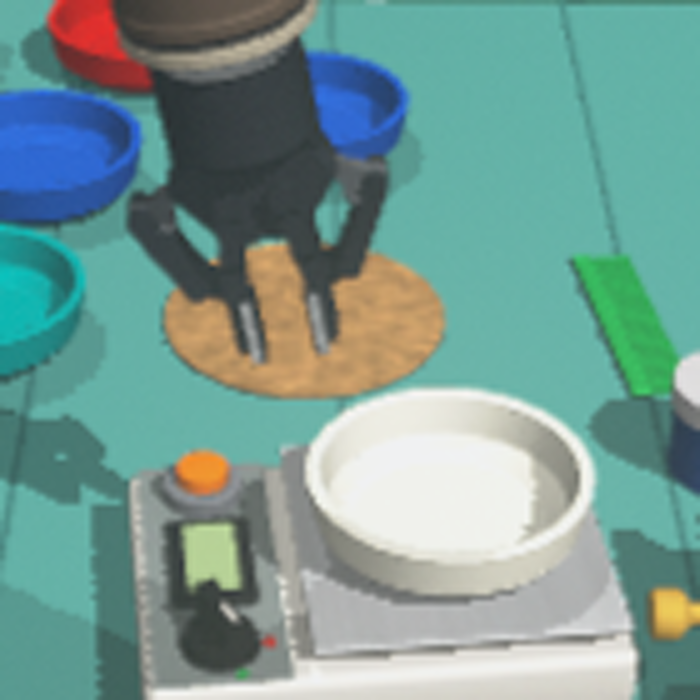

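Run:
```python
from h import *
go([471,31,130],60,0)
```

```text
t 13.73 pos [518.906 -18.026 178.417] gap 26.2 q [ -6.15   16.48  120.225   2.092  32.896  -7.854]
MOVE 4.91 -5.59 3.89  9.5 5.5 -59.8 rows>= 8.5
```

Request:
{"name": "apply_moves", "arguments": {
  "rows": "0 1.2 -2 0 9.5 5.5 -59.8;0 2.5 -3.5 0 9.5 5.5 -59.8;0 3.5 -5 1 9.5 5.5 -59.8;0 4.91 -5.6 2 9.5 5.5 -59.8;0 4.91 -5.6 3 9.5 5.5 -59.8;0 4.91 -5.6 3.9 9.5 5.5 -59.8;0 4.91 -5.6 3.9 9.5 5.5 -59.8;0 4.91 -5.6 3.9 9.5 5.5 -59.8;0 4.91 -5.6 3.9 9.5 5.5 -59.8;0 4.91 -5.6 3.9 9.5 5.5 -59.8;0 4.91 -5.6 3.9 9.5 5.5 -59.8"
}}

```text
t: 14.65
eef_pos: [470.6, 31.2, 129.1]
tool_rot: [[-0.865, 0.501, -0.001], [0.501, 0.865, 0.001], [0.001, 0.0, -1.0]]
ft_force: [-0.7, -0.4, 0.3]
finger_gap: -0.001
```

Run:
```python
from h import *
snap("side","s14",(240,130,140,140),5)
go([471,31,75],60,0)
```

```text
t 14.70 pos [470.482  31.102 129.253] gap -0.2 q [  0.066  21.892 120.097   0.064  38.057 -59.859]
MOVE -0.06 0.02 5.43  0.0 -0.1 -0.1 rows>= 1.3
```

View pics/s14.png

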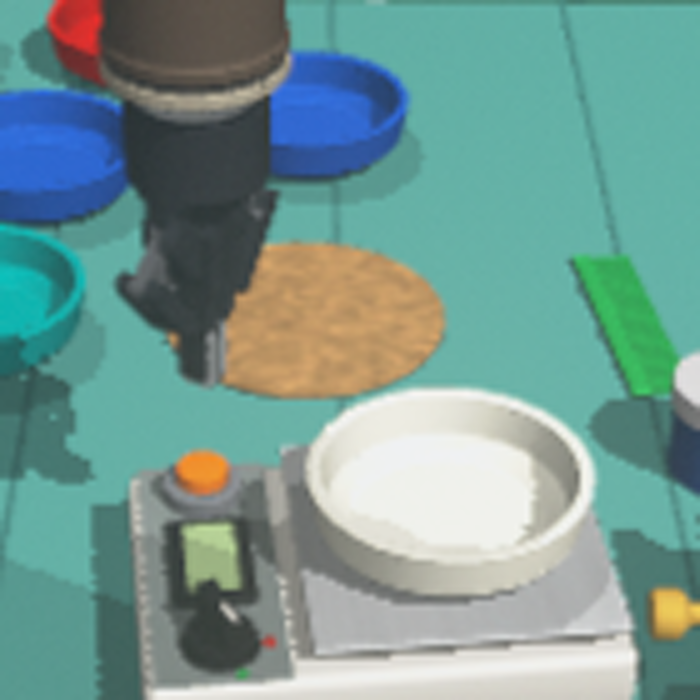

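Request:
{"name": "apply_moves", "arguments": {
  "rows": "0 0 0 2 0 0 0;0 0 0 4 0 0 0;0 0 0 5 0 0 0;0 0 0 5.8 0 0 0;0 0 0 6.2 0 0 0;0 0 0 6.4 0 0 0;0 0 0 6.4 0 0 0"
}}

```text
t: 15.28
eef_pos: [470.2, 31.1, 65.3]
tool_rot: [[-0.865, 0.502, -0.001], [0.502, 0.865, 0.001], [0.002, -0.0, -1.0]]
ft_force: [-2.6, 0.2, 2.7]
finger_gap: -0.005
```

Request:
{"name": "apply_moves", "arguments": {
  "rows": "0 0 0 0.1 0 0 0;0 0 0 0.2 0 0 0;0 0 0 0.3 0 0 0;0 0 0 0.3 0 0 0"
}}

```text
t: 15.62
eef_pos: [470.4, 31.2, 62.5]
tool_rot: [[-0.865, 0.502, -0.001], [0.502, 0.865, 0.001], [0.001, 0.0, -1.0]]
ft_force: [-2.2, -0.2, 4.5]
finger_gap: 0.001
```

Request:
{"name": "apply_moves", "arguments": {
  "rows": "0 0 0 0.1 0 0 0;0 0 0 0.2 0 0 0;0 0 0 0.2 0 0 0;0 0 0 0.2 0 0 0"
}}

```text
t: 15.95
eef_pos: [470.6, 31.1, 61.5]
tool_rot: [[-0.865, 0.502, 0.0], [0.502, 0.865, 0.001], [0.0, 0.001, -1.0]]
ft_force: [-8.3, -1.4, 31.9]
finger_gap: 0.001
```

Request:
{"name": "apply_moves", "arguments": {
  "rows": "0 0 0 0 0 0 0;0 0 0 -1 0 0 0;0 0 0 -3 0 0 0;2 0 0 -6 0 0 0;5 0 0 -10 0 0 0;8 0 0 -13 0 0 0;8.5 0 0 -13 0 0 0"
}}

```text
t: 16.53
eef_pos: [473.8, 31.1, 197.3]
tool_rot: [[-0.865, 0.502, 0.009], [0.502, 0.865, 0.001], [-0.007, 0.005, -1.0]]
ft_force: [1.5, -0.4, 1.9]
finger_gap: 0.565
```

```bash
cat > bang.py <<'E'
from m import *
def run(nm):
    ims={n:eyes.get_image(n) for n in C}
    roi={"top":(385,165,95,85),"side":(210,270,145,110)}
    for n in C:
        for b in blobs(ims[n],(15,110,90),(35,255,255),120,roi[n]):
            x,a=solve(n,b[0],bangle(5)); print("bangle",n,b[0],b[1],"->",x,round(a))
    x,y,w,h=230,150,160,225
    cv2.imwrite(f"pics/{nm}.png",cv2.resize(ims["side"][y:y+h,x:x+w],None,fx=2.6,fy=2.6,interpolation=cv2.INTER_CUBIC)[:,:,::-1])
    return ims
E
python3 -c "
import bang;bang.run('s15')"
```

```text
bangle side [309.087 346.445] 830.0 -> [ 544.071 -342.574] 817
bangle side [264.547 340.796] 823.0 -> [ 445.647 -326.571] 794
bangle side [311.631 311.841] 681.0 -> [ 551.93  -243.426] 655
bangle side [270.986 304.5  ] 654.0 -> [ 454.267 -219.526] 628
bangle top [444.741 223.994] 309.0 -> [ 437.61  -324.608] 312
bangle top [415.766 221.389] 321.0 -> [ 446.161 -216.928] 307
bangle top [448.549 197.58 ] 317.0 -> [ 536.853 -341.308] 306
bangle top [421.71  195.442] 310.0 -> [ 543.881 -240.829] 303
```

View pics/s15.png

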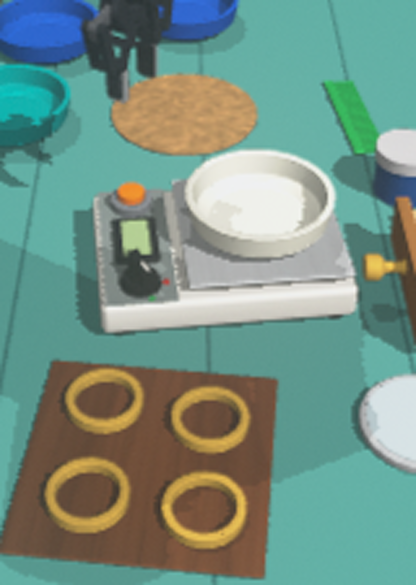

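Run:
```python
from h import *
go([454,-219.5,110],35,0)
```

```text
t 16.63 pos [471.638  31.073 193.108] gap 62.4 q [  0.063  16.15  116.656   0.054  46.976 -59.831]
MOVE -11.03 -22.58 8.29  0.2 0.1 24.9 rows>= 6.3
```

Request:
{"name": "apply_moves", "arguments": {
  "rows": "8.5 -11 -22.6 2 0 0 25;8.5 -11 -22.6 3 0 0 25;8.5 -11 -22.6 4 0 0 25;8.5 -11 -22.6 8.3 0 0 25;8.5 -11 -22.6 8.3 0 0 25;8.5 -11 -22.6 8.3 0 0 25;8.5 -11 -22.6 8.3 0 0 25;8.5 -11 -22.6 8.3 0 0 25;8.5 -11 -22.6 8.3 0 0 25"
}}

```text
t: 17.38
eef_pos: [452.2, -219.9, 108.1]
tool_rot: [[-0.57, 0.822, 0.001], [0.822, 0.57, 0.002], [0.001, 0.002, -1.0]]
ft_force: [0.8, 0.3, 0.8]
finger_gap: 0.998
```

Run:
```python
from h import *
go([454,-219.5,30],35,0);go([454,-219.5,-1],35,0)
snap("side","s16",(200,230,160,140),5)
```

```text
t 17.38 pos [ 452.198 -219.857  108.149] gap 84.8 q [-29.489  25.861 117.149   0.235  37.015 -64.402]
MOVE -0.08 0.15 7.82  0.1 -0.1 -0.3 rows>= 1.9
t 17.38 pos [ 452.198 -219.857  108.149] gap 84.8 q [-29.489  25.861 117.149   0.235  37.015 -64.402]
MOVE -0.09 0.15 10.92  0.1 -0.1 -0.3 rows>= 2.6
```

View pics/s16.png

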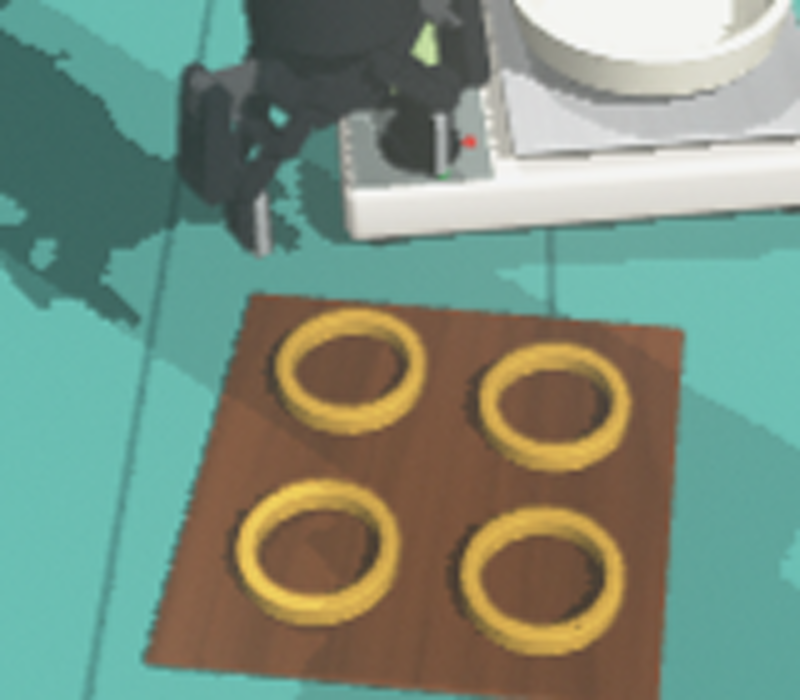

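Request:
{"name": "apply_moves", "arguments": {
  "rows": "8.5 -0.08 0.1 3 0 0 0;8.5 -0.08 0.1 6 0 0 0;8.5 -0.08 0.1 8 0 0 0;8.5 -0.08 0.1 9 0 0 0;8.5 -0.08 0.1 9.5 0 0 0;8.5 -0.08 0.1 9.5 0 0 0"
}}

```text
t: 17.93
eef_pos: [454.0, -218.3, 13.5]
tool_rot: [[-0.571, 0.821, 0.001], [0.821, 0.571, 0.003], [0.002, 0.002, -1.0]]
ft_force: [-0.2, 0.3, -0.3]
finger_gap: 0.997
```

Run:
```python
from h import *
go([454,-219.5,-1],35,0)
snap("side","s17",(220,250,110,100),7)
print(sensors.read_state()["ft_force"])
```

```text
t 17.93 pos [ 453.965 -218.283   13.512] gap 84.8 q [-29.236  35.57  119.804   0.349  24.661 -64.406]
MOVE -0.10 -0.07 1.45  0.1 -0.1 -0.1 rows>= 0.3
[-0.046 -0.359 -0.089]
```

View pics/s17.png

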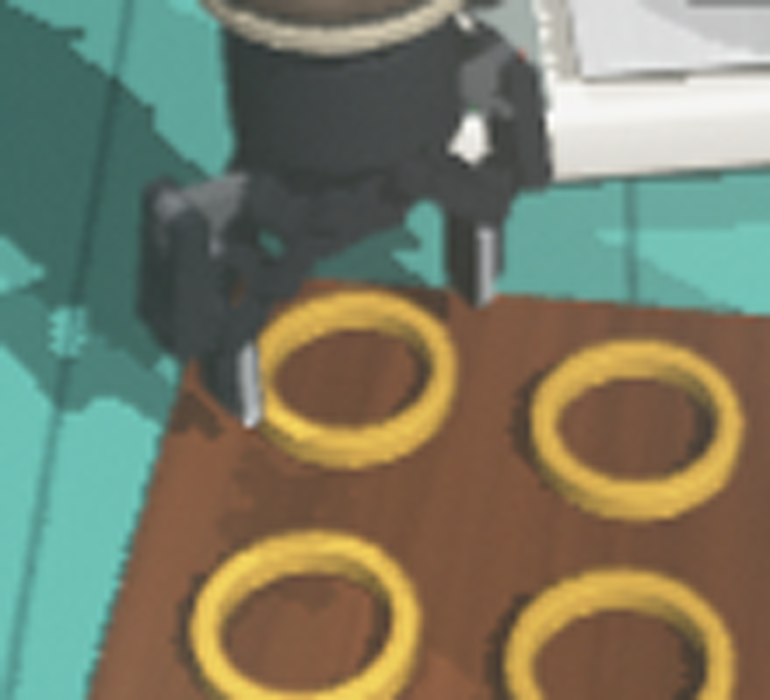

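Run:
```python
from m import *
s=sensors.read_state();p=s["eef_pos"];R=s["tool_rot"]
o=np.array([220,250])-0.5
f=lambda X:((proj("side",X)-o)*7).round()
for y in(-42.4,42.4):
  for x in(-11,11): print(y,x,f(p+R@[x,y,-13]))
print(f([454,-219.5,17]),f(p+R@[0,0,-13]))
import bang; bang.run("s18")
```

```text
-42.4 -11 [269. 422.]
-42.4 11 [235. 382.]
42.4 -11 [480. 315.]
42.4 11 [446. 277.]
[359. 371.] [360. 348.]
bangle side [309.049 346.511] 832.0 -> [ 543.985 -342.748] 817
bangle side [264.32  340.838] 832.0 -> [ 445.152 -326.679] 794
bangle side [311.676 311.811] 679.0 -> [ 552.038 -243.334] 655
bangle side [271.442 304.54 ] 633.0 -> [ 455.374 -219.663] 628
```

Request:
{"name": "apply_moves", "arguments": {
  "rows": "8.5 -0.1 -0.05 0.5 0 0 0;8.5 -0.1 -0.05 1 0 0 0;8.5 -0.1 -0.05 1.45 0 0 0;8.5 -0.1 -0.05 1.45 0 0 0"
}}

```text
t: 18.42
eef_pos: [454.7, -220.2, -0.2]
tool_rot: [[-0.571, 0.821, 0.002], [0.821, 0.571, 0.002], [-0.0, 0.003, -1.0]]
ft_force: [-0.4, 0.5, 0.0]
finger_gap: 0.993
```

Request:
{"name": "apply_moves", "arguments": {
  "rows": "8 0 0 0.1 0 0 0;7.4 0 0 0.1 0 0 0;7 0 0 0.1 0 0 0;6.8 0 0 0.1 0 0 0;6.8 0 0 0.1 0 0 0;6.8 0 0 0.1 0 0 0",
  "grip_force": 30
}}

```text
t: 18.92
eef_pos: [454.5, -220.1, -0.9]
tool_rot: [[-0.571, 0.821, 0.002], [0.821, 0.571, 0.002], [0.0, 0.003, -1.0]]
ft_force: [-2.7, 1.5, 9.2]
finger_gap: 0.833
```

Run:
```python
from h import *
snap("side","s19",(220,250,110,100),7)
```

```text
(no output)
```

View pics/s19.png

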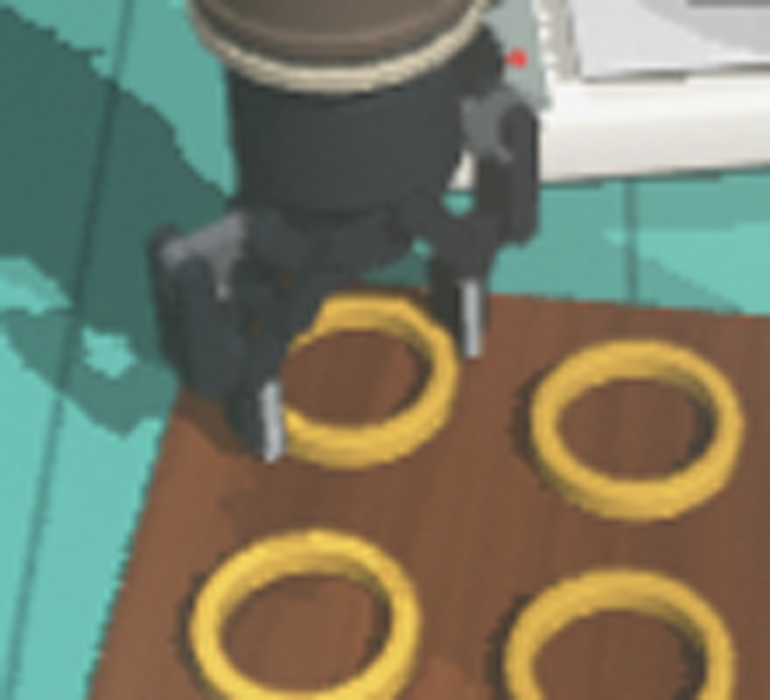

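Request:
{"name": "apply_moves", "arguments": {
  "rows": "6.8 0 0 -1 0 0 0;6.8 0 0 -3 0 0 0;6.8 0 0 -6 0 0 0;6.8 0 0 -9 0 0 0;6.8 0 0 -12 0 0 0;6.8 0 0 -15 0 0 0;6.8 0 0 -17 0 0 0;6.8 0 0 -17 0 0 0"
}}

```text
t: 19.63
eef_pos: [456.0, -221.4, 173.8]
tool_rot: [[-0.571, 0.821, 0.008], [0.821, 0.571, -0.002], [-0.006, 0.006, -1.0]]
ft_force: [0.5, -0.3, 0.2]
finger_gap: 0.827
```

Run:
```python
from m import *
snap("side","s20",(220,160,150,140),5)
# dish centre on pan from s13-type extents: colour mask
im=eyes.get_image("side")
r=eyes.regions_of("dish","side")
for e in r[:5]:
    print(e["bbox"],e["confidence"])
go([604,-18,150],35,0)
```

```text
[209.5, 178.9, 37.0, 29.6] 0.8
[302.0, 211.4, 57.6, 42.1] 0.79
[227.6, 145.8, 10.9, 25.6] 0.75
[286.2, 140.2, 35.3, 26.2] 0.58
t 19.78 pos [ 453.917 -220.287  169.212] gap 70.6 q [-29.436  20.529 114.105   0.202  45.279 -64.391]
MOVE 8.04 23.86 1.99  0.2 0.0 -0.2 rows>= 6.1
```

View pics/s20.png

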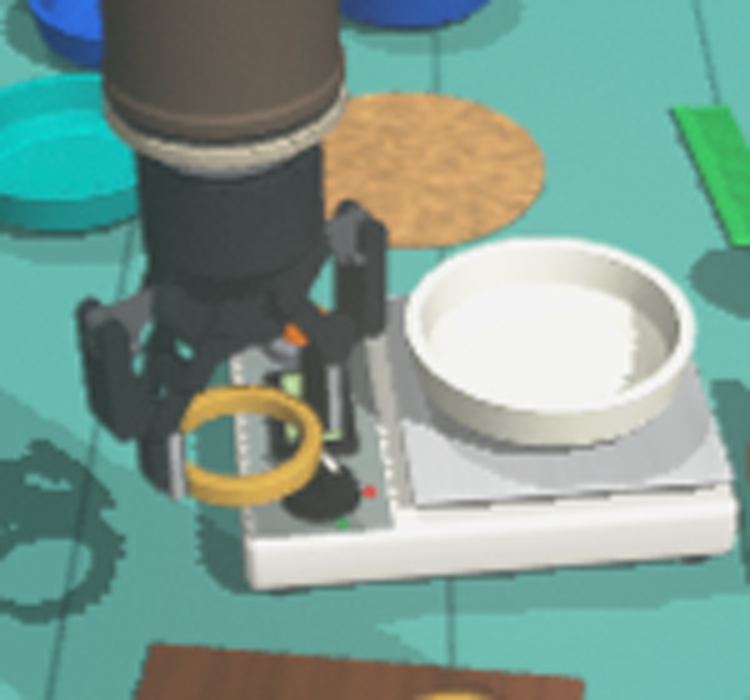

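```bash
cat >> m.py <<'E'
def rim(L,Rr,Tp,s,ox,oy,z=103.5):
    def f(c):
        p=np.array([proj("side",x) for x in ringpts(c,78,z)]); a,b=p.min(0),p.max(0)
        return [a[0]-(L/s+ox-.5),b[0]-(Rr/s+ox-.5),a[1]-(Tp/s+oy-.5)]
    r=least_squares(f,[600,-20]); return r.x,r.fun
E
python3 -c "
from m import *
print(rim(404,694,238,5,220,160),rim(305,595,388,5,240,130))"
```

```text
(array([602.849, -18.576]), array([-0.125,  0.125, -0.025])) (array([603.385, -18.575]), array([-0.125,  0.125, -0.025]))
```

Request:
{"name": "apply_moves", "arguments": {
  "rows": "6.8 1.5 4 0 0 0 0;6.8 4.5 13 0 0 0 0;6.8 8 23.8 1 0 0 0;6.8 8 23.8 2 0 0 0;6.8 8 23.8 2 0 0 0;6.8 8 23.8 2 0 0 0;6.8 8 23.8 2 0 0 0;6.8 8 23.8 2 0 0 0;6.8 8 23.8 2 0 0 0"
}}

```text
t: 20.53
eef_pos: [602.5, -18.5, 148.4]
tool_rot: [[-0.572, 0.82, -0.0], [0.82, 0.572, 0.001], [0.001, 0.001, -1.0]]
ft_force: [-1.3, 0.2, -0.2]
finger_gap: 0.827
```

Run:
```python
from m import *
snap("side","s21",(250,140,140,130),5.5)
go([603,-18.5,67],35,0)
```

```text
t 20.58 pos [602.405 -19.199 148.855] gap 70.7 q [ -4.759  29.055 102.384   0.112  48.559 -39.641]
MOVE 0.01 0.08 8.19  0.1 -0.1 -0.2 rows>= 2.0
```

View pics/s21.png

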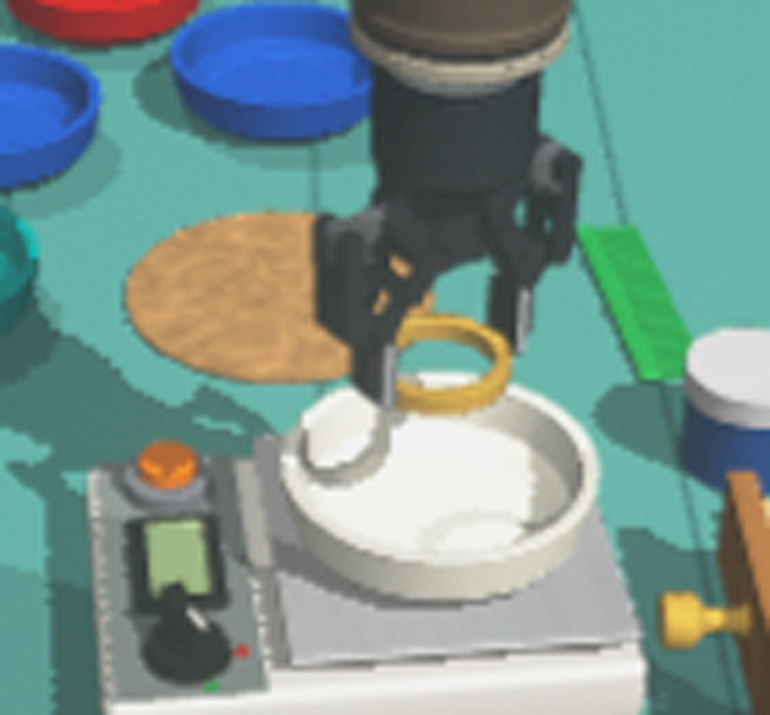

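Request:
{"name": "apply_moves", "arguments": {
  "rows": "6.8 0 0.05 2 0 0 0;6.8 0 0.05 4 0 0 0;6.8 0 0.05 5.5 0 0 0;6.8 0 0.05 6.5 0 0 0;6.8 0 0.05 6.8 0 0 0;6.8 0 0.05 6.8 0 0 0"
}}

```text
t: 21.08
eef_pos: [602.1, -19.6, 80.4]
tool_rot: [[-0.57, 0.822, -0.001], [0.822, 0.57, 0.002], [0.002, -0.0, -1.0]]
ft_force: [-0.1, 0.0, -1.0]
finger_gap: 0.829
```

Run:
```python
from m import *
snap("side","s22",(270,170,100,90),7.5)
go([603,-18.5,68],35,0)
```

```text
t 21.13 pos [602.693 -19.456  81.128] gap 70.5 q [ -4.78   34.275 104.923   0.125  40.808 -39.632]
MOVE 0.06 0.08 1.31  0.0 -0.1 -0.2 rows>= 0.3
```

View pics/s22.png

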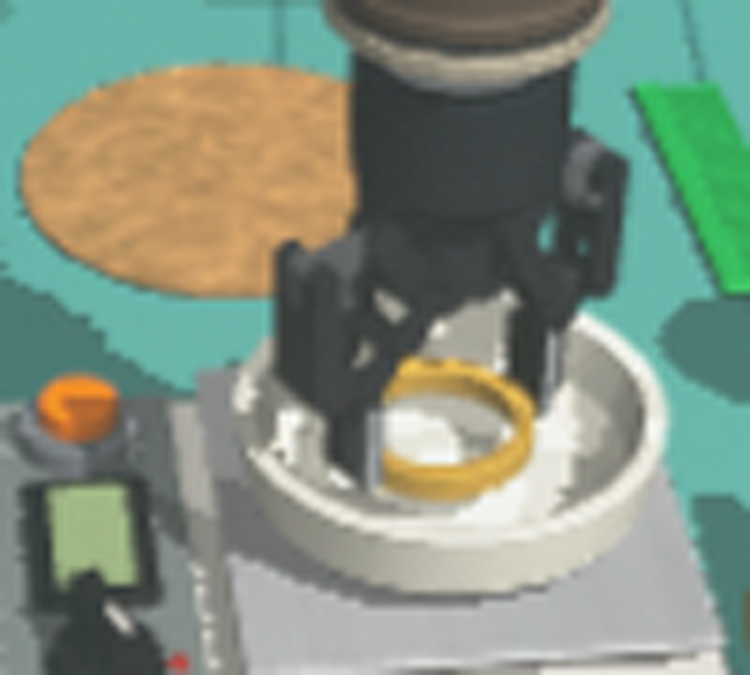

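Request:
{"name": "apply_moves", "arguments": {
  "rows": "6.8 0.05 0.08 0.5 0 0 0;6.8 0.05 0.08 0.9 0 0 0;6.8 0.05 0.08 1.2 0 0 0;6.8 0.05 0.08 1.4 0 0 0;6.8 0.05 0.08 1.4 0 0 0"
}}

```text
t: 21.55
eef_pos: [602.8, -18.5, 66.8]
tool_rot: [[-0.57, 0.821, -0.0], [0.821, 0.57, 0.001], [0.001, 0.0, -1.0]]
ft_force: [-0.8, 0.3, -1.8]
finger_gap: 0.83
```

Request:
{"name": "apply_moves", "arguments": {
  "rows": "6.8 0 0 0.2 0 0 0;6.8 0 0 0.2 0 0 0;7.3 0 0 0.2 0 0 0;7.7 0 0 0.2 0 0 0;7.7 0 0 0.1 0 0 0;7.7 0 0 -1 0 0 0;7.7 0 0 -3 0 0 0;7.7 0 0 -6 0 0 0;7.7 0 0 -9 0 0 0;7.7 0 0 -9 0 0 0"
}}

```text
t: 22.38
eef_pos: [605.9, -18.8, 163.1]
tool_rot: [[-0.57, 0.821, 0.007], [0.821, 0.57, 0.001], [-0.004, 0.007, -1.0]]
ft_force: [1.9, 0.2, 0.6]
finger_gap: 0.904
```

Run:
```python
from m import *
snap("side","s23",(220,160,160,140),5)
```

```text
(no output)
```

View pics/s23.png

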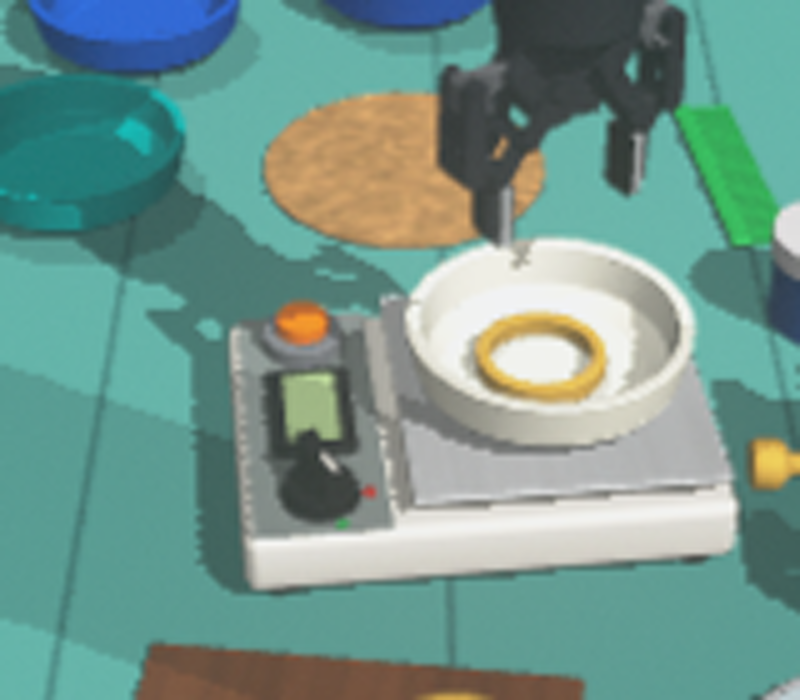

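Run:
```python
from m import *
import bang; bang.run("s24")
go([552,-243,110],35,0)
```

```text
bangle side [309.17  346.595] 843.0 -> [ 544.245 -342.974] 817
bangle side [264.34 340.82] 821.0 -> [ 445.193 -326.631] 794
bangle side [311.647 311.826] 680.0 -> [ 551.968 -243.38 ] 655
bangle top [444.656 224.229] 323.0 -> [ 436.729 -324.271] 312
bangle top [448.479 197.559] 315.0 -> [ 536.933 -341.05 ] 306
bangle top [424.505 195.269] 212.0 -> [ 544.646 -251.329] 303
t 22.53 pos [603.009 -18.616 157.574] gap 76.5 q [ -4.698  28.465 101.926   0.107  49.577 -39.534]
MOVE -15.53 -16.99 4.72  0.1 -0.0 -0.2 rows>= 5.6
```

Request:
{"name": "apply_moves", "arguments": {
  "rows": "8.5 -15.5 -17 -0.5 0 0 0;8.5 -15.5 -17 -0.5 0 0 0;8.5 -15.5 -17 -0.5 0 0 0;8.5 -15.5 -17 0 0 0 0;8.5 -15.5 -17 4.7 0 0 0;8.5 -15.5 -17 8 0 0 0;8.5 -15.5 -17 11 0 0 0;8.5 -15.5 -17 12.5 0 0 0;8.5 -15.5 -17 13 0 0 0;8.5 -15.5 -17 13 0 0 0"
}}

```text
t: 23.37
eef_pos: [550.1, -241.9, 25.1]
tool_rot: [[-0.57, 0.822, -0.004], [0.822, 0.57, 0.004], [0.005, -0.001, -1.0]]
ft_force: [-0.9, 0.2, -0.4]
finger_gap: 0.996
```

Run:
```python
from m import *
snap("side","s25",(250,250,120,110),6)
go([552,-243,-1],35,0)
```

```text
t 23.42 pos [ 551.407 -242.223   26.864] gap 84.7 q [-26.655  38.88  106.275   0.158  34.952 -61.558]
MOVE -0.10 0.00 2.79  0.0 -0.1 -0.2 rows>= 0.7
```

View pics/s25.png

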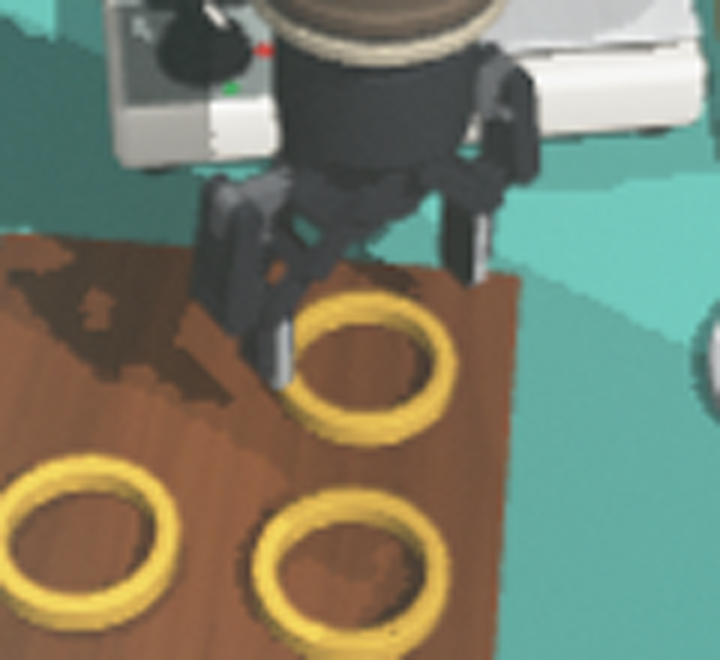

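Request:
{"name": "apply_moves", "arguments": {
  "rows": "8.5 -0.1 0 1 0 0 0;8.5 -0.1 0 2 0 0 0;8.5 -0.1 0 2.6 0 0 0;8.5 -0.1 0 2.8 0 0 0;8.5 -0.1 0 2.8 0 0 0;7.7 -0.1 0 2.8 0 0 0;7.2 -0.1 0 2.8 0 0 0;6.8 -0.1 0 2.8 0 0 0;6.8 -0.1 0 2.8 0 0 0;6.8 -0.1 0 2.8 0 0 0;6.8 -0.1 0 2.8 0 0 0"
}}

```text
t: 24.33
eef_pos: [552.2, -243.0, -0.3]
tool_rot: [[-0.57, 0.821, -0.0], [0.821, 0.57, 0.002], [0.002, 0.001, -1.0]]
ft_force: [-1.3, 2.5, 8.8]
finger_gap: 0.828
```

Request:
{"name": "apply_moves", "arguments": {
  "rows": "6.8 0 0 -1 0 0 0;6.8 0 0 -3 0 0 0;6.8 0 0 -6 0 0 0;6.8 0 0 -9 0 0 0;6.8 0 0 -12 0 0 0;6.8 0 0 -15 0 0 0;6.8 0 0 -17 0 0 0;6.8 0 0 -17 0 0 0"
}}

```text
t: 25.0
eef_pos: [554.4, -244.5, 175.2]
tool_rot: [[-0.57, 0.821, 0.006], [0.821, 0.57, -0.001], [-0.005, 0.004, -1.0]]
ft_force: [0.7, -1.0, -0.3]
finger_gap: 0.829
```

Run:
```python
from m import *
snap("side","s26",(220,160,160,140),5)
go([603,-18.5,160],35,0)
```

```text
t 25.05 pos [ 553.626 -244.039  173.004] gap 70.1 q [-26.716  27.436 101.108   0.119  51.227 -61.566]
MOVE 15.71 16.92 1.31  0.2 0.2 -0.2 rows>= 5.5
```

View pics/s26.png

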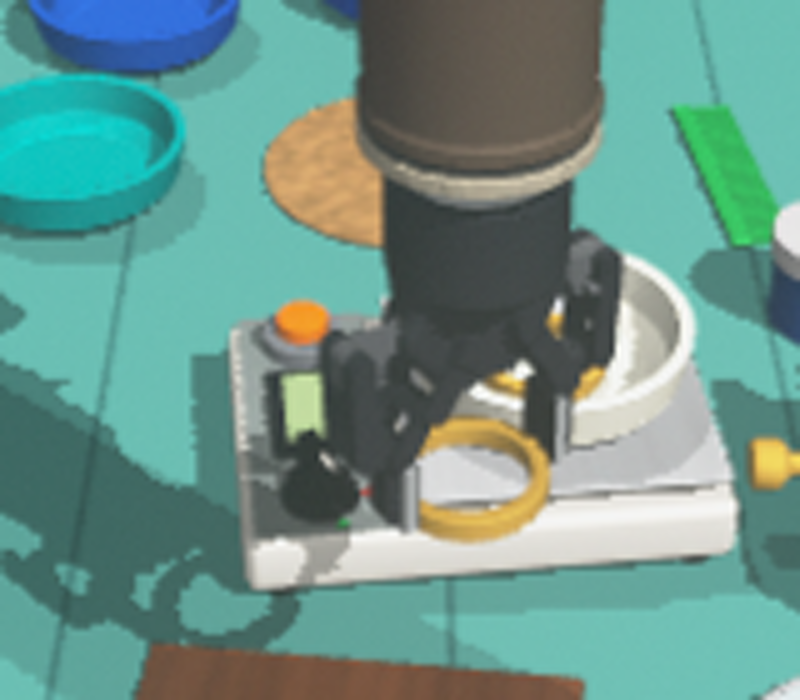

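Request:
{"name": "apply_moves", "arguments": {
  "rows": "6.8 2.5 3 0 0 0 0;6.8 8 9 0 0 0 0;6.8 15.7 16.9 0 0 0 0;6.8 15.7 16.9 1.3 0 0 0;6.8 15.7 16.9 1.3 0 0 0;6.8 15.7 16.9 1.3 0 0 0;6.8 15.7 16.9 1.3 0 0 0;6.8 15.7 16.9 1.3 0 0 0"
}}

```text
t: 25.72
eef_pos: [602.3, -17.2, 159.3]
tool_rot: [[-0.573, 0.82, 0.003], [0.82, 0.573, -0.0], [-0.002, 0.002, -1.0]]
ft_force: [0.3, -0.7, -0.7]
finger_gap: 0.827
```

Run:
```python
from m import *
print(solve("side",np.array([327.6,231]),bangle(69.5)))
snap("side","s27",(250,140,140,130),5.5)
go([603,-18.5,78],35,0)
```

```text
(array([599.652, -13.747]), 428.1410202810075)
t 25.77 pos [602.374 -18.347 159.542] gap 70.1 q [ -4.62   28.219 102.037  -0.013  49.571 -39.47 ]
MOVE -0.03 0.02 8.15  0.1 0.1 -0.1 rows>= 2.0
```

View pics/s27.png

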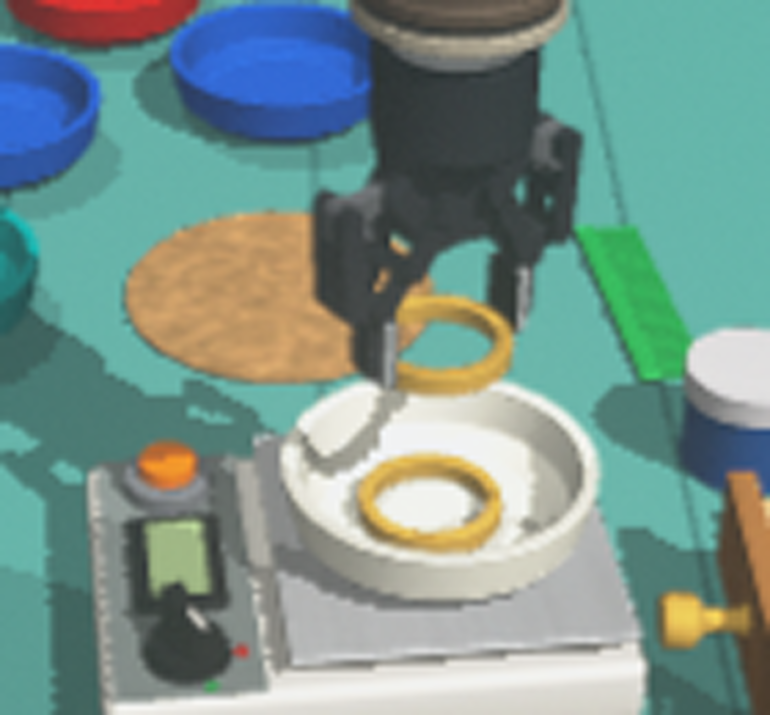

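Request:
{"name": "apply_moves", "arguments": {
  "rows": "6.8 0 0 2 0 0 0;6.8 0 0 4 0 0 0;6.8 0 0 6 0 0 0;6.8 0 0 7.2 0 0 0;6.8 0 0 7.9 0 0 0;6.8 0 0 8.1 0 0 0;6.8 0 0 8.1 0 0 0;6.8 0 0 8.1 0 0 0"
}}

```text
t: 26.43
eef_pos: [603.1, -18.7, 79.3]
tool_rot: [[-0.571, 0.821, 0.004], [0.821, 0.571, -0.001], [-0.003, 0.003, -1.0]]
ft_force: [0.6, -0.1, -1.2]
finger_gap: 0.828
```

Run:
```python
from m import *
snap("side","s28",(270,170,100,90),7.5)
print(sensors.read_state()["eef_pos"])
```

```text
[603.271 -18.628  79.51 ]
```

View pics/s28.png

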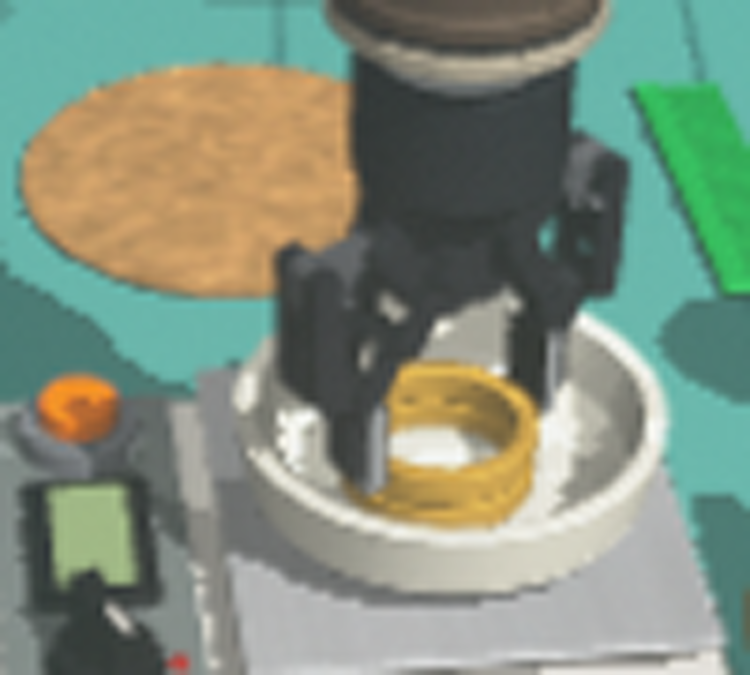

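Request:
{"name": "apply_moves", "arguments": {
  "rows": "6.8 0 0 0.2 0 0 0;7.2 0 0 0.2 0 0 0;7.6 0 0 0.2 0 0 0;7.8 0 0 0.1 0 0 0;7.8 0 0 -0.5 0 0 0;7.8 0 0 -2 0 0 0;7.8 0 0 -5 0 0 0;7.8 0 0 -8 0 0 0;7.8 0 0 -8.5 0 0 0"
}}

```text
t: 27.23
eef_pos: [605.2, -18.7, 169.6]
tool_rot: [[-0.571, 0.821, 0.01], [0.821, 0.571, -0.001], [-0.007, 0.008, -1.0]]
ft_force: [2.1, 0.5, 0.8]
finger_gap: 0.913
```

Run:
```python
from m import *
import bang; bang.run("s29")
go([445.5,-326.5,130],35,0)
```

```text
bangle side [309.151 346.502] 837.0 -> [ 544.208 -342.726] 817
bangle side [264.329 340.898] 824.0 -> [ 445.183 -326.843] 795
bangle top [444.632 224.135] 318.0 -> [ 437.078 -324.189] 312
bangle top [448.484 197.589] 314.0 -> [ 536.818 -341.065] 306
t 27.33 pos [604.06  -18.645 166.654] gap 77.1 q [ -4.634  27.71  101.722  -0.017  50.1   -39.476]
MOVE -16.18 -30.63 3.56  0.4 0.3 -0.1 rows>= 8.4
```

View pics/s29.png

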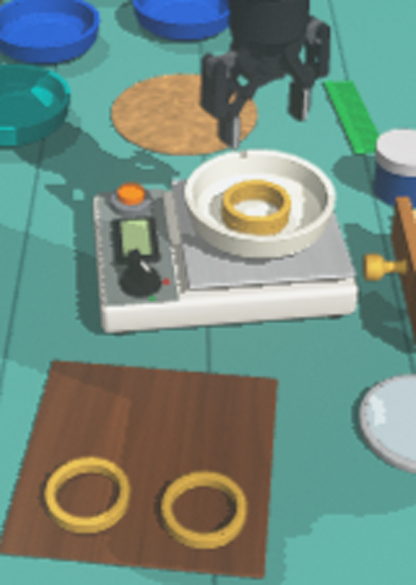

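Request:
{"name": "apply_moves", "arguments": {
  "rows": "8.5 -16.2 -30.6 0 0 0 0;8.5 -16.2 -30.6 0 0 0 0;8.5 -16.2 -30.6 0 0 0 0;8.5 -16.2 -30.6 0 0 0 0;8.5 -16.2 -30.6 1 0 0 0;8.5 -16.2 -30.6 3.5 0 0 0;8.5 -16.2 -30.6 6.5 0 0 0;8.5 -16.2 -30.6 9.5 0 0 0;8.5 -16.2 -30.6 12 0 0 0;8.5 -16.2 -30.6 13.5 0 0 0;8.5 -16.2 -30.6 14 0 0 0;8.5 -16.2 -30.6 14 0 0 0"
}}

```text
t: 28.33
eef_pos: [444.4, -325.3, 23.0]
tool_rot: [[-0.57, 0.822, 0.004], [0.822, 0.57, 0.003], [0.0, 0.005, -1.0]]
ft_force: [-0.0, 0.2, -0.0]
finger_gap: 0.995
```

Run:
```python
from m import *
go([445.3,-326.7,-1],35,0)
snap("side","s30",(210,280,130,110),6)
```

```text
t 28.33 pos [ 444.446 -325.304   22.986] gap 84.6 q [-39.531  36.632 113.489   0.524  29.835 -74.75 ]
MOVE -0.16 -0.02 2.40  0.3 -0.0 -0.2 rows>= 0.6
```

View pics/s30.png

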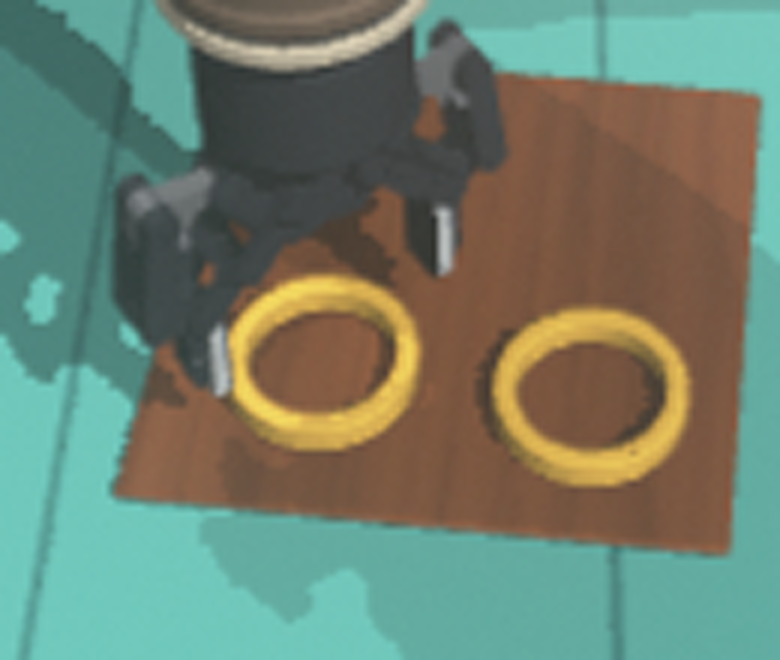

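Fingers straddle bangle C symmetrically, with tips at (220,390) and (442,270) and the ring at (325,362). I'll lower and grip.

Request:
{"name": "apply_moves", "arguments": {
  "rows": "8.5 -0.16 0 1 0 0 0;8.5 -0.16 0 1.8 0 0 0;8.5 -0.16 0 2.3 0 0 0;8.5 -0.16 0 2.4 0 0 0;8.5 -0.16 0 2.4 0 0 0;7.7 -0.16 0 2.4 0 0 0;7.2 -0.16 0 2.4 0 0 0;6.8 -0.16 0 2.4 0 0 0;6.8 -0.16 0 2.4 0 0 0;6.8 -0.16 0 2.4 0 0 0;6.8 -0.16 0 2.4 0 0 0"
}}

```text
t: 29.3
eef_pos: [447.3, -327.0, 1.8]
tool_rot: [[-0.571, 0.821, 0.007], [0.821, 0.571, 0.001], [-0.003, 0.006, -1.0]]
ft_force: [-1.4, 3.4, 12.8]
finger_gap: 0.827
```

Request:
{"name": "apply_moves", "arguments": {
  "rows": "6.8 0 0 -1 0 0 0;6.8 0 0 -3 0 0 0;6.8 0 0 -6 0 0 0;6.8 0 0 -9 0 0 0;6.8 0 0 -12 0 0 0;6.8 0 0 -15 0 0 0;6.8 0 0 -18 0 0 0;6.8 0 0 -18 0 0 0"
}}

```text
t: 29.97
eef_pos: [448.2, -328.9, 188.1]
tool_rot: [[-0.571, 0.821, 0.013], [0.821, 0.571, -0.005], [-0.011, 0.008, -1.0]]
ft_force: [1.1, -1.2, -0.3]
finger_gap: 0.82
```

Run:
```python
from m import *
snap("side","s31",(210,160,170,140),4.7)
go([602,-18,175],35,0)
```

```text
t 30.02 pos [ 447.457 -328.338  185.556] gap 69.9 q [-39.578  22.696 107.335   0.349  49.347 -74.632]
MOVE 16.66 30.40 1.13  0.4 0.5 -0.2 rows>= 8.3
```

View pics/s31.png

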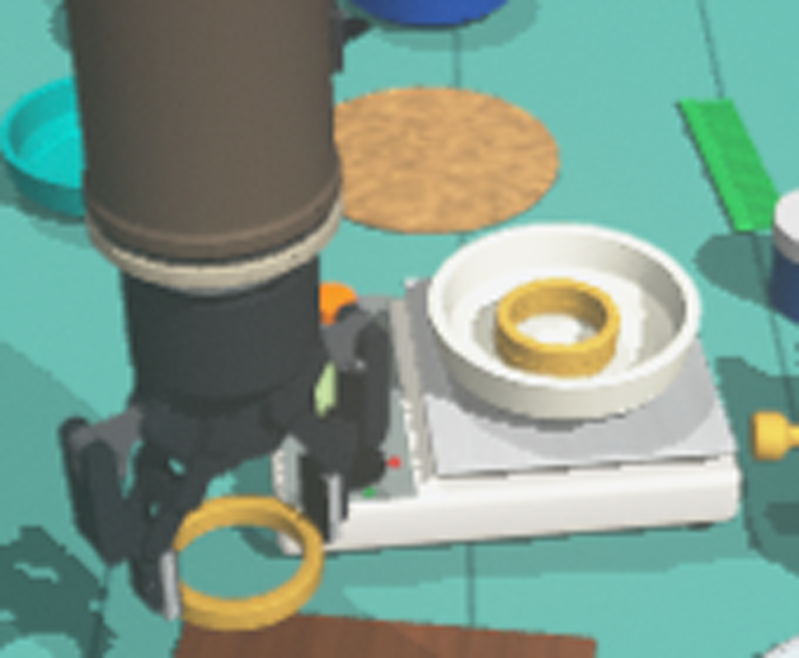

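Request:
{"name": "apply_moves", "arguments": {
  "rows": "6.8 3 5 -0.5 0 0 0;6.8 6 12 -0.5 0 0 0;6.8 16.7 30.4 0 0 0 0;6.8 16.7 30.4 0 0 0 0;6.8 16.7 30.4 0 0 0 0;6.8 16.7 30.4 0 0 0 0;6.8 16.7 30.4 0.5 0 0 0;6.8 16.7 30.4 1.1 0 0 0;6.8 16.7 30.4 1.1 0 0 0;6.8 16.7 30.4 1.1 0 0 0;6.8 16.7 30.4 1.1 0 0 0"
}}

```text
t: 30.93
eef_pos: [601.1, -16.9, 174.3]
tool_rot: [[-0.573, 0.82, 0.01], [0.82, 0.573, -0.003], [-0.008, 0.006, -1.0]]
ft_force: [-0.4, -1.9, -1.1]
finger_gap: 0.822
```

Run:
```python
from m import *
snap("side","s32",(250,140,140,130),5.5)
go([602.5,-18,92],35,0)
```

```text
t 30.98 pos [600.95 -17.83 174.63] gap 70.2 q [ -4.492  26.89  101.828  -0.2    50.708 -39.237]
MOVE -0.03 0.07 8.26  0.3 0.5 -0.1 rows>= 2.0
```

View pics/s32.png

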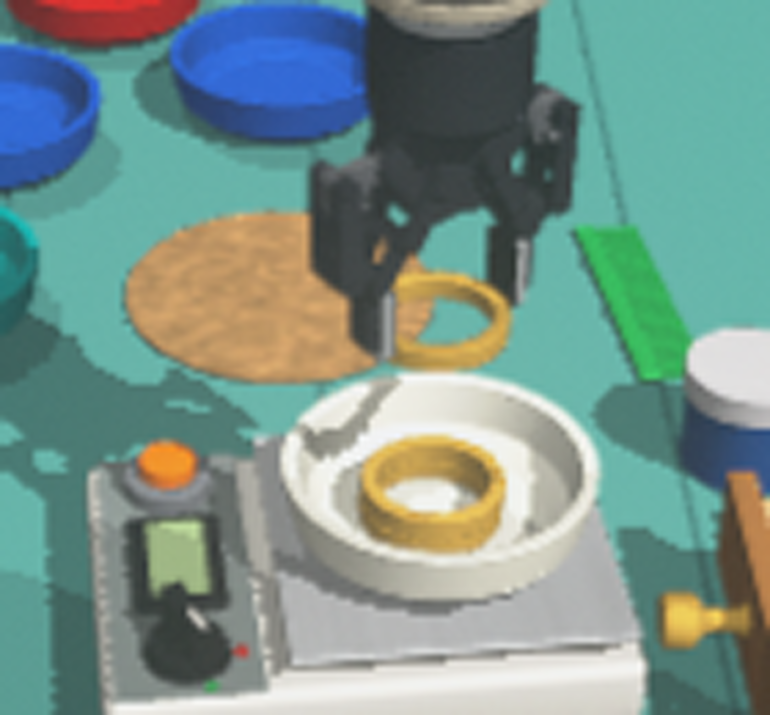

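Request:
{"name": "apply_moves", "arguments": {
  "rows": "6.8 0 0 2 0.3 0.5 0;6.8 0 0 4 0.3 0.5 0;6.8 0 0 6 0.3 0.5 0;6.8 0 0 7.3 0.3 0.5 0;6.8 0 0 7.9 0.3 0.5 0;6.8 0 0 8.2 0.3 0.5 0;6.8 0 0 8.2 0.3 0.5 0;6.8 0 0 8.2 0.3 0.5 0"
}}

```text
t: 31.65
eef_pos: [602.0, -18.7, 93.4]
tool_rot: [[-0.571, 0.821, 0.001], [0.821, 0.571, 0.001], [-0.0, 0.001, -1.0]]
ft_force: [0.0, -0.8, -1.2]
finger_gap: 0.823
```

Run:
```python
from m import *
snap("side","s33",(270,170,100,90),7.5)
print(sensors.read_state()["eef_pos"])
```

```text
[602.241 -18.54   93.559]
```

View pics/s33.png

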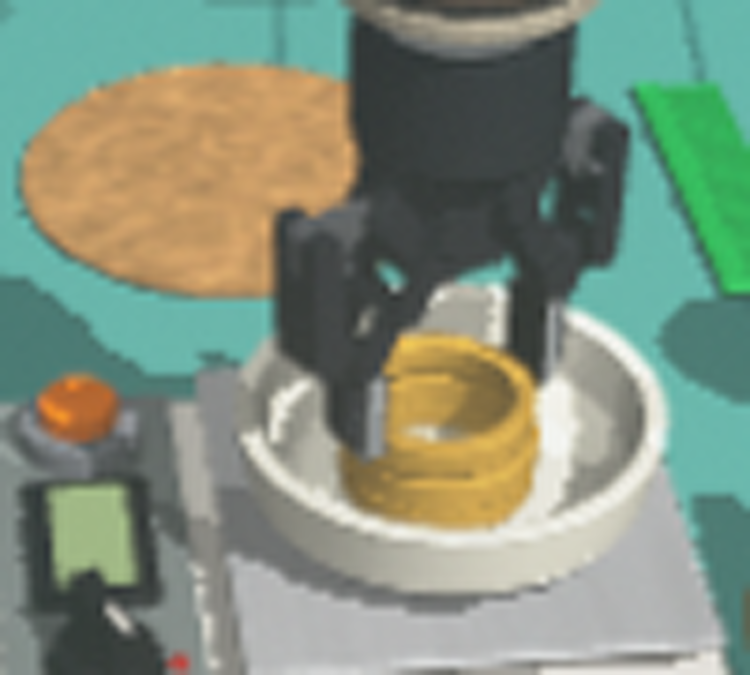

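Request:
{"name": "apply_moves", "arguments": {
  "rows": "6.8 0 0 0.15 0 0 0;6.8 0 0 0.3 0 0 0;7.2 0 0 0.3 0 0 0;7.6 0 0 0.3 0 0 0;7.8 0 0 0.2 0 0 0;7.8 0 0 -0.5 0 0 0;7.8 0 0 -2 0 0 0;7.8 0 0 -5 0 0 0;7.8 0 0 -8 0 0 0;7.8 0 0 -8.5 0 0 0"
}}

```text
t: 32.53
eef_pos: [604.5, -18.7, 183.8]
tool_rot: [[-0.571, 0.821, 0.008], [0.821, 0.571, 0.0], [-0.005, 0.007, -1.0]]
ft_force: [0.9, -0.3, 0.8]
finger_gap: 0.912
```

Run:
```python
from m import *
import bang; bang.run("s34")
go([544,-342.7,130],35,0)
```

```text
bangle side [309.049 346.511] 832.0 -> [ 543.985 -342.748] 817
bangle top [448.623 197.677] 313.0 -> [ 536.49  -341.577] 307
t 32.63 pos [603.303 -18.618 180.778] gap 77.7 q [ -4.669  26.767 100.979   0.05   51.934 -39.55 ]
MOVE -23.19 -23.41 5.04  0.3 0.2 -0.1 rows>= 8.0
```

View pics/s34.png

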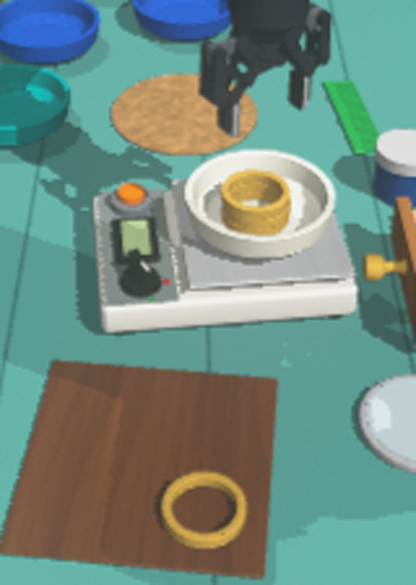

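Request:
{"name": "apply_moves", "arguments": {
  "rows": "8.5 -23.2 -23.4 0 0 0 0;8.5 -23.2 -23.4 0 0 0 0;8.5 -23.2 -23.4 0 0 0 0;8.5 -23.2 -23.4 0 0 0 0;8.5 -23.2 -23.4 2 0 0 0;8.5 -23.2 -23.4 5 0.3 0.2 0;8.5 -23.2 -23.4 8 0.3 0.2 0;8.5 -23.2 -23.4 11 0.3 0.2 0;8.5 -23.2 -23.4 13.5 0.3 0.2 0;8.5 -23.2 -23.4 15 0.3 0.2 0;8.5 -23.2 -23.4 15.5 0.3 0.2 0;8.5 -23.2 -23.4 15.5 0.3 0.2 0"
}}

```text
t: 33.63
eef_pos: [542.5, -341.5, 22.4]
tool_rot: [[-0.571, 0.821, -0.006], [0.821, 0.571, 0.004], [0.006, -0.003, -1.0]]
ft_force: [-0.6, 0.3, -0.3]
finger_gap: 0.996
```

Run:
```python
from m import *
go([544,-342.7,-0.5],35,0)
snap("side","s35",(250,280,120,110),6)
```

```text
t 33.63 pos [ 542.476 -341.467   22.446] gap 84.6 q [-34.889  41.431 100.655  -0.025  38.291 -69.669]
MOVE -0.20 0.06 2.29  -0.1 -0.3 -0.2 rows>= 0.6
```

View pics/s35.png

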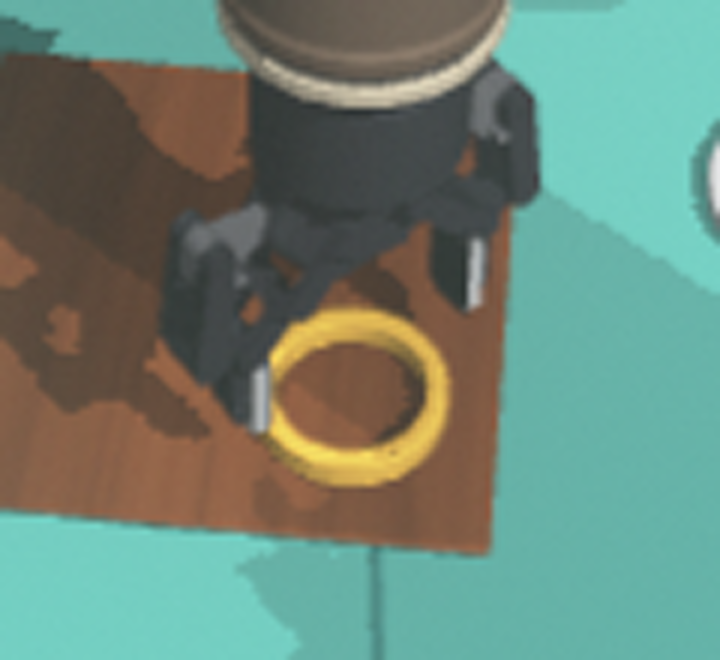

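Fingers straddle bangle D, with tips at (258,428) and (474,305). I'll lower, grip and lift.

Request:
{"name": "apply_moves", "arguments": {
  "rows": "8.5 -0.15 0 1 0 -0.3 0;8.5 -0.15 0 1.8 0 -0.3 0;8.5 -0.15 0 2.2 0 -0.3 0;8.5 -0.15 0 2.2 0 -0.3 0;8.5 -0.15 0 2.2 0 -0.3 0;7.7 -0.15 0 2.2 0 -0.3 0;7.2 -0.15 0 2.2 0 -0.3 0;6.8 -0.15 0 2.2 0 -0.3 0;6.8 -0.15 0 2.2 0 -0.3 0;6.8 -0.15 0 2.2 0 -0.3 0;6.8 -0.15 0 2.2 0 -0.3 0"
}}

```text
t: 34.6
eef_pos: [545.2, -343.2, 3.8]
tool_rot: [[-0.571, 0.821, 0.001], [0.821, 0.571, -0.003], [-0.003, -0.001, -1.0]]
ft_force: [-1.4, 3.2, 12.0]
finger_gap: 0.822
```

Request:
{"name": "apply_moves", "arguments": {
  "rows": "6.8 0 0 -1 0 0 0;6.8 0 0 -3 0 0 0;6.8 0 0 -6 0 0 0;6.8 0 0 -9 0 0 0;6.8 0 0 -12 0 0 0;6.8 0 0 -15 0 0 0;6.8 0 0 -18 0 0 0;6.8 0 0 -18.5 0 0 0"
}}

```text
t: 35.27
eef_pos: [547.0, -344.0, 195.0]
tool_rot: [[-0.571, 0.821, 0.007], [0.821, 0.571, -0.007], [-0.01, 0.002, -1.0]]
ft_force: [1.4, -0.6, 0.0]
finger_gap: 0.817
```

Run:
```python
from m import *
snap("side","s36",(230,160,170,180),3.3)
go([602,-18,185],35,0)
```

```text
t 35.32 pos [ 546.712 -343.795  193.706] gap 70.0 q [-34.788  29.029  94.703  -0.134  55.729 -69.556]
MOVE 23.59 23.15 0.68  0.1 0.5 -0.2 rows>= 7.9
```

View pics/s36.png

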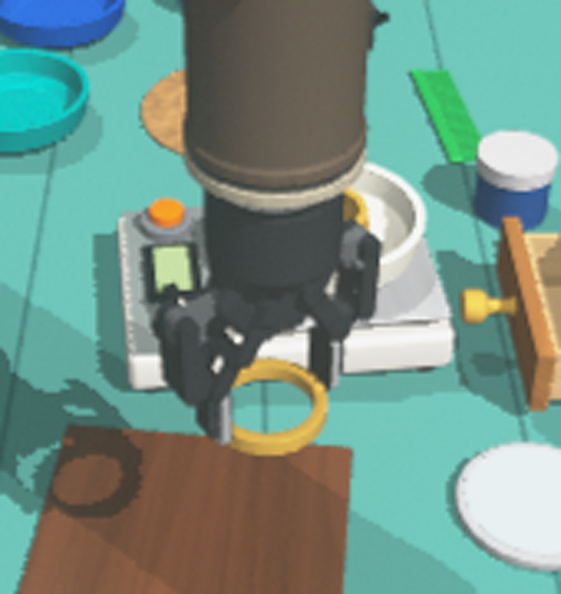

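Request:
{"name": "apply_moves", "arguments": {
  "rows": "6.8 3 3 0 0 0 0;6.8 8 8 0 0 0.3 0;6.8 23.6 23.1 0 0 0.5 0;6.8 23.6 23.1 0 0 0.5 0;6.8 23.6 23.1 0 0 0.5 0;6.8 23.6 23.1 0 0 0.5 0;6.8 23.6 23.1 0.6 0 0.5 0;6.8 23.6 23.1 0.6 0 0.5 0;6.8 23.6 23.1 0.6 0 0.5 0;6.8 23.6 23.1 0.6 0 0.5 0;6.8 23.6 23.1 0.6 0 0.5 0"
}}

```text
t: 36.23
eef_pos: [601.1, -18.1, 185.3]
tool_rot: [[-0.572, 0.82, 0.001], [0.82, 0.572, 0.0], [-0.0, 0.001, -1.0]]
ft_force: [-0.1, -0.6, -0.9]
finger_gap: 0.819
```

Run:
```python
from m import *
snap("side","s37",(250,140,140,130),5.5)
go([602.5,-18,108],35,0)
```

```text
t 36.28 pos [601.141 -18.832 185.494] gap 69.9 q [ -4.686  26.424 100.785   0.008  52.737 -39.519]
MOVE -0.01 0.15 7.75  0.0 0.0 -0.2 rows>= 1.9
```

View pics/s37.png

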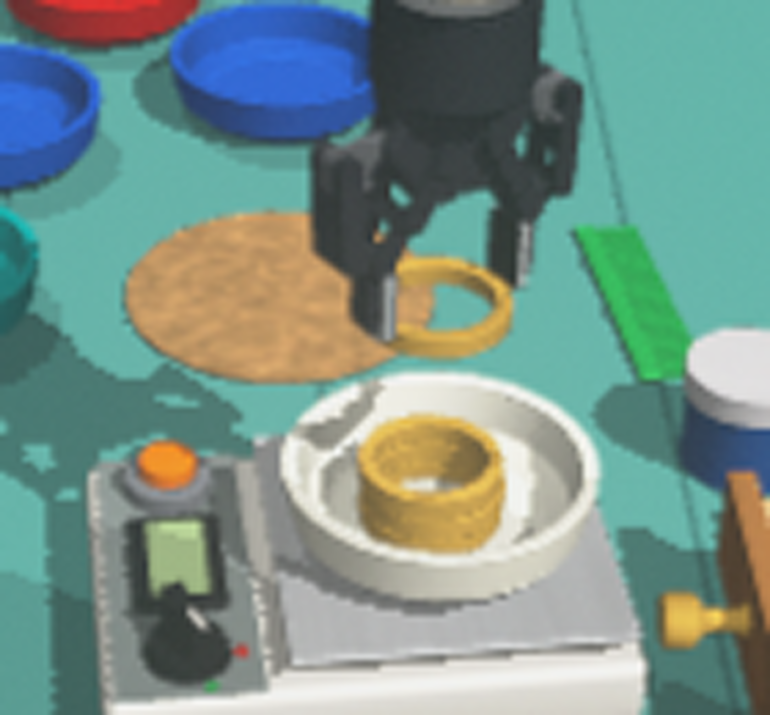

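Request:
{"name": "apply_moves", "arguments": {
  "rows": "6.8 0 0 2 0 0 0;6.8 0 0 4 0 0 0;6.8 0 0 6 0 0 0;6.8 0 0 7 0 0 0;6.8 0 0 7.5 0 0 0;6.8 0 0 7.7 0 0 0;6.8 0 0 7.7 0 0 0;6.8 0 0 7.7 0 0 0"
}}

```text
t: 36.95
eef_pos: [601.8, -19.2, 109.3]
tool_rot: [[-0.571, 0.821, 0.002], [0.821, 0.571, -0.0], [-0.001, 0.002, -1.0]]
ft_force: [-0.6, -0.1, 0.3]
finger_gap: 0.822
```

Run:
```python
from m import *
snap("side","s38",(270,170,100,90),7.5)
print(sensors.read_state()["eef_pos"])
```

```text
[601.839 -19.038 109.432]
```

View pics/s38.png

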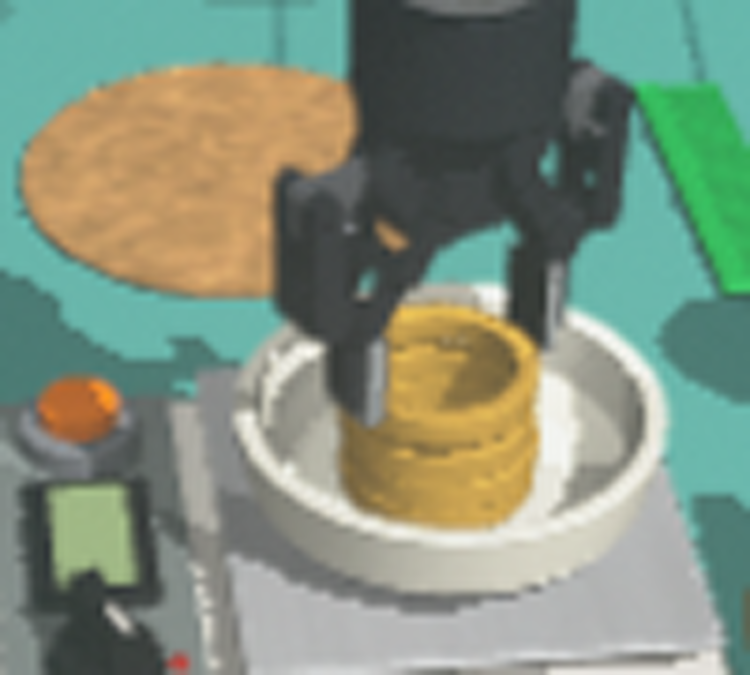

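Nearly resting on the stack, with roughly a 4 mm gap. I'll lower 3 mm more, release, and rise straight up.

Request:
{"name": "apply_moves", "arguments": {
  "rows": "6.8 0 0 0.15 0 0 0;6.8 0 0 0.3 0 0 0;6.8 0 0 0.35 0 0 0;7.2 0 0 0.35 0 0 0;7.6 0 0 0.35 0 0 0;7.9 0 0 0.25 0 0 0;7.9 0 0 -0.5 0 0 0;7.9 0 0 -2 0 0 0;7.9 0 0 -5 0 0 0;7.9 0 0 -8 0 0 0;7.9 0 0 -8.5 0 0 0"
}}

```text
t: 37.92
eef_pos: [603.9, -19.2, 199.7]
tool_rot: [[-0.571, 0.821, 0.009], [0.821, 0.571, -0.001], [-0.005, 0.007, -1.0]]
ft_force: [0.8, 0.1, 1.1]
finger_gap: 0.925
```

Run:
```python
from m import *
snap("side","s39",(220,130,170,150),4.5)
snap("top","t39",(310,110,120,140),4.2)
go([470,150,220],0,-10)
```

```text
t 38.02 pos [602.777 -19.101 196.687] gap 78.2 q [ -4.699  25.677 100.215   0.008  53.755 -39.522]
MOVE 21.45 -1.23 -2.42  -9.4 -2.9 34.7 rows>= 5.2
```

View pics/s39.png

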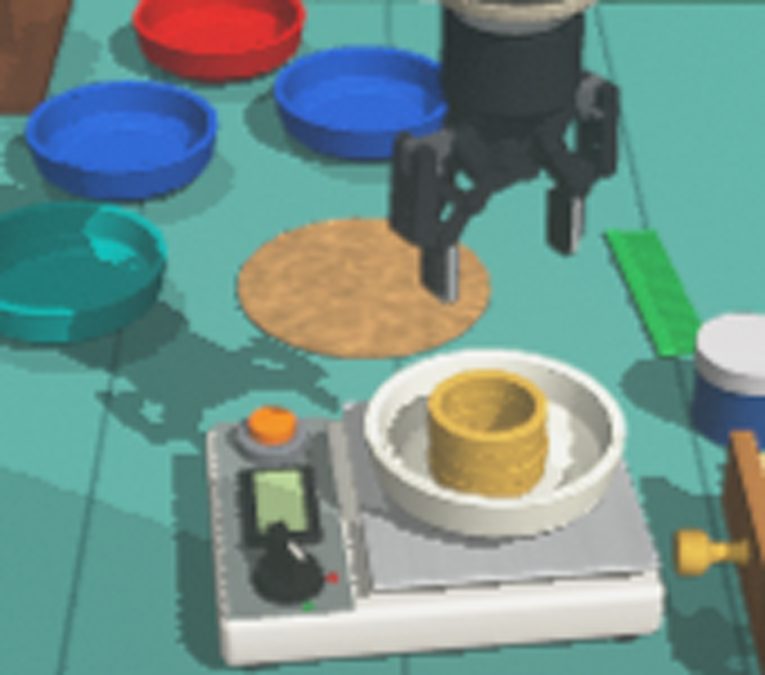

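Run:
```python
from m import *
print(rim(363,626,349,4.5,220,130,z=103))
go([516,-18.5,190],0,-10)
```

```text
(array([603.146, -17.876]), array([ 0.118, -0.119,  0.024]))
t 38.02 pos [602.777 -19.101 196.687] gap 78.2 q [ -4.699  25.677 100.215   0.008  53.755 -39.522]
MOVE 5.01 -7.09 0.62  -9.4 -2.9 34.7 rows>= 5.0
```

View pics/t39.png

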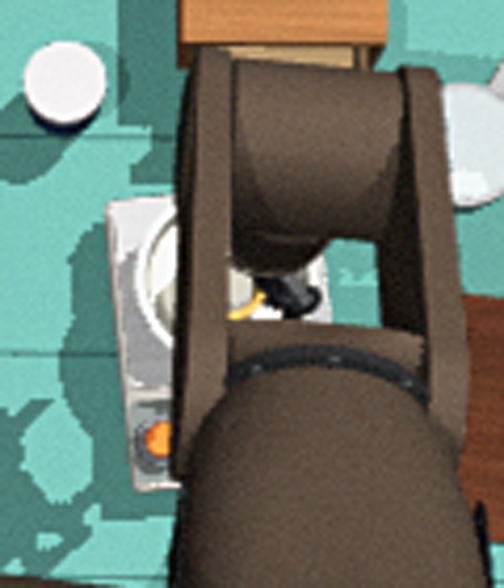

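Request:
{"name": "apply_moves", "arguments": {
  "rows": "2 5 -7.1 0.6 -9.4 -2.9 34.7;2 5 -7.1 0.6 -9.4 -2.9 34.7;2 5 -7.1 0.6 -9.4 -2.9 34.7;2 5 -7.1 0.6 -9.4 -2.9 34.7;2 5 -7.1 0.6 -9.4 -2.9 34.7;2 5 -7.1 0.6 -9.4 -2.9 34.7;2 5 -7.1 0.6 -9.4 -2.9 34.7;2 5 -7.1 0.6 -9.4 -2.9 34.7;2 5 -7.1 0.6 -9.4 -2.9 34.7;2 5 -7.1 0.6 -9.4 -2.9 34.7;2 5 -7.1 0.6 -9.4 -2.9 34.7;2 5 -7.1 0.6 -9.4 -2.9 34.7"
}}

```text
t: 39.02
eef_pos: [516.1, -18.6, 190.1]
tool_rot: [[-0.002, 0.985, 0.174], [1.0, 0.001, 0.0], [0.0, 0.174, -0.985]]
ft_force: [-0.2, -0.9, 1.0]
finger_gap: 0.236
```

Request:
{"name": "apply_moves", "arguments": {
  "rows": "2 0 0 0 0 0 0;2 0 0 0 0 0 0;2 0 0 0 0 0 0;2 0 0 0 0 0 0;2 0 0 0 0 0 0;2 0 0 0 0 0 0;2 0 0 0 0 0 0;2 0 0 0 0 0 0;2 0 0 0 0 0 0;2 0 0 0 0 0 0;2 0 0 0 0 0 0;2 0 0 0 0 0 0"
}}

```text
t: 40.02
eef_pos: [516.2, -18.6, 190.0]
tool_rot: [[-0.002, 0.985, 0.174], [1.0, 0.001, 0.0], [0.0, 0.174, -0.985]]
ft_force: [-0.3, -0.0, -0.0]
finger_gap: 0.235
```

Request:
{"name": "apply_moves", "arguments": {
  "rows": "2 0 0 0 0 0 0;2 0 0 0 0 0 0;2 0 0 0 0 0 0;2 0 0 0 0 0 0;2 0 0 0 0 0 0;2 0 0 0 0 0 0;2 0 0 0 0 0 0;2 0 0 0 0 0 0;2 0 0 0 0 0 0;2 0 0 0 0 0 0;2 0 0 0 0 0 0;2 0 0 0 0 0 0"
}}

```text
t: 41.02
eef_pos: [516.1, -18.6, 190.0]
tool_rot: [[-0.002, 0.985, 0.174], [1.0, 0.001, 0.0], [0.0, 0.174, -0.985]]
ft_force: [0.2, -0.7, -0.5]
finger_gap: 0.235
```

Request:
{"name": "apply_moves", "arguments": {
  "rows": "2 0 0 0 0 0 0;2 0 0 0 0 0 0;2 0 0 0 0 0 0;2 0 0 0 0 0 0;2 0 0 0 0 0 0;2 0 0 0 0 0 0;2 0 0 0 0 0 0;2 0 0 0 0 0 0;2 0 0 0 0 0 0;2 0 0 0 0 0 0;2 0 0 0 0 0 0;2 0 0 0 0 0 0"
}}

```text
t: 42.02
eef_pos: [516.2, -18.6, 190.0]
tool_rot: [[-0.001, 0.985, 0.174], [1.0, 0.001, 0.0], [0.0, 0.174, -0.985]]
ft_force: [0.3, -0.1, 1.0]
finger_gap: 0.235
```

Run:
```python
from m import *
snap("side","s40",(220,130,170,150),4.5)
snap("top","t40",(240,110,200,140),4)
go([524,-18.2,138],0,-10); go([534.4,-18.2,79],0,-10)
```

```text
t 42.12 pos [516.137 -18.612 190.012] gap 20.3 q [ -6.228  15.417 119.472   1.924  35.168  -7.794]
MOVE 0.04 -0.13 5.26  0.0 -0.0 0.1 rows>= 1.3
t 42.12 pos [516.137 -18.612 190.012] gap 20.3 q [ -6.228  15.417 119.472   1.924  35.168  -7.794]
MOVE 0.04 -0.13 11.25  0.0 -0.0 0.1 rows>= 2.7
```

View pics/s40.png

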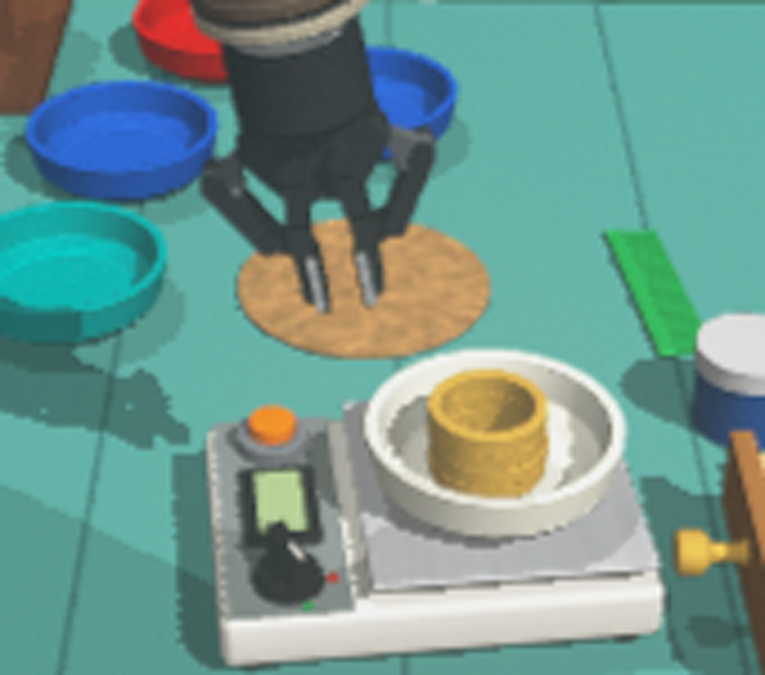

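View pics/t40.png

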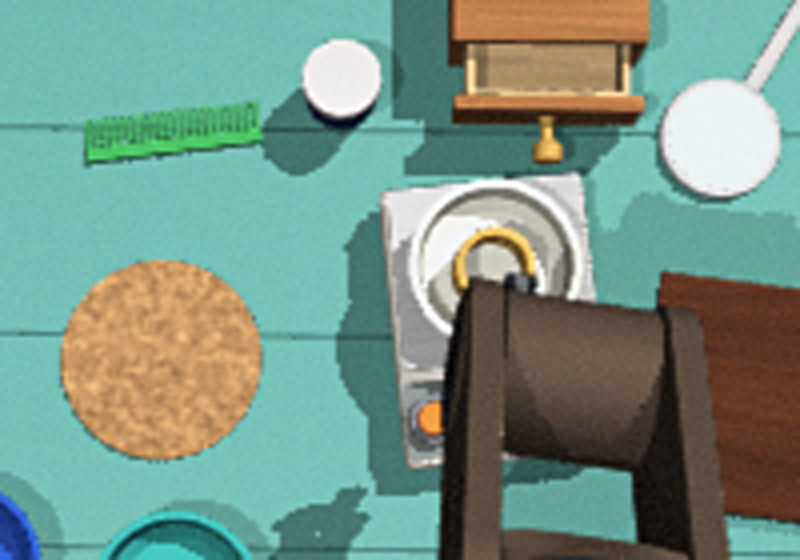

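Request:
{"name": "apply_moves", "arguments": {
  "rows": "2 0 -0.1 3 0 0 0;2 0 -0.1 6 0 0 0;2 0 -0.1 7.5 0 0 0;2 0 -0.1 8.5 0 0 0;2 0 -0.1 9.2 0 0 0;2 0 -0.1 9.2 0 0 0"
}}

```text
t: 42.62
eef_pos: [531.0, -18.5, 98.4]
tool_rot: [[-0.001, 0.985, 0.173], [1.0, 0.001, 0.001], [0.0, 0.173, -0.985]]
ft_force: [-1.0, 0.9, 0.5]
finger_gap: 0.233
```

Run:
```python
from m import *
snap("side","s41",(270,170,100,90),7.5)
go([534.4,-18.2,79],0,-10)
```

```text
t 42.67 pos [531.151 -18.574  99.195] gap 20.4 q [ -6.024  25.201 122.246   2.791  22.642  -8.593]
MOVE 0.04 -0.03 2.05  -0.0 -0.0 0.1 rows>= 0.5
```

View pics/s41.png

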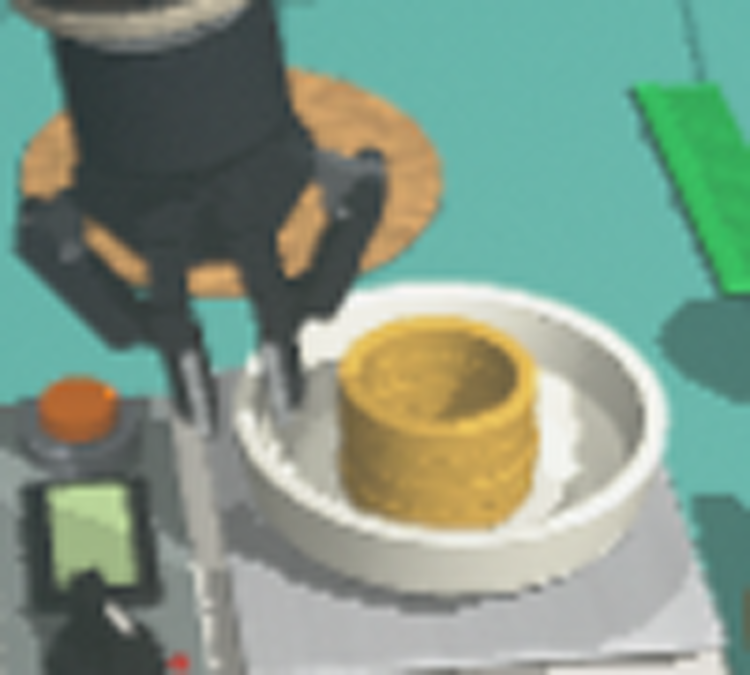

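Request:
{"name": "apply_moves", "arguments": {
  "rows": "2 0.03 0 0.6 0 0 0;2 0.03 0 1.1 0 0 0;2 0.03 0 1.6 0 0 0;2 0.03 0 1.75 0 0 0;2 0.03 0 1.75 0 0 0"
}}

```text
t: 43.08
eef_pos: [534.1, -18.3, 81.6]
tool_rot: [[-0.001, 0.985, 0.173], [1.0, 0.001, 0.001], [0.0, 0.173, -0.985]]
ft_force: [0.9, 0.1, 0.1]
finger_gap: 0.232
```

Run:
```python
from m import *
snap("side","s42",(270,170,100,90),7.5)
s=sensors.read_state();print(s["eef_pos"],s["ft_force"])
```

```text
[534.133 -18.249  81.859] [0.042 0.346 0.186]
```

View pics/s42.png

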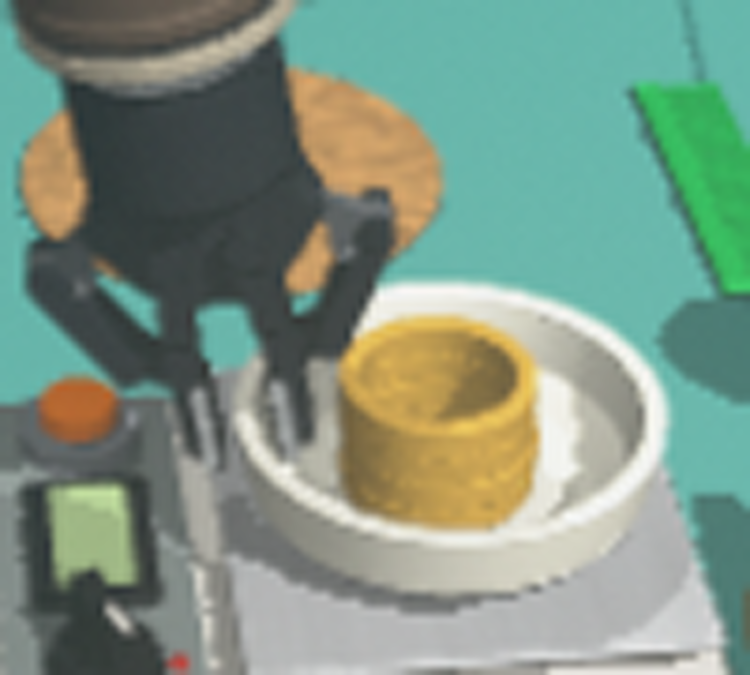

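Request:
{"name": "apply_moves", "arguments": {
  "rows": "1.5 0 0 0 0 0 0;1.1 0 0 0 0 0 0;0.9 0 0 0 0 0 0;0.6 0 0 0 0 0 0;0.3 0 0 0 0 0 0;0.3 0 0 0 0 0 0;0.3 0 0 0 0 0 0;0.3 0 0 0 0 0 0",
  "grip_force": 60
}}

```text
t: 43.8
eef_pos: [534.4, -18.3, 82.0]
tool_rot: [[-0.002, 0.985, 0.174], [1.0, 0.001, 0.0], [0.0, 0.174, -0.985]]
ft_force: [1.1, 0.1, 1.8]
finger_gap: 0.071
```

Run:
```python
from m import *
snap("side","s43",(270,170,100,90),7.5)
s=sensors.read_state();print(s["eef_pos"],s["ft_force"])
```

```text
[534.424 -18.258  81.992] [ 2.242 -0.25   1.508]
```

View pics/s43.png

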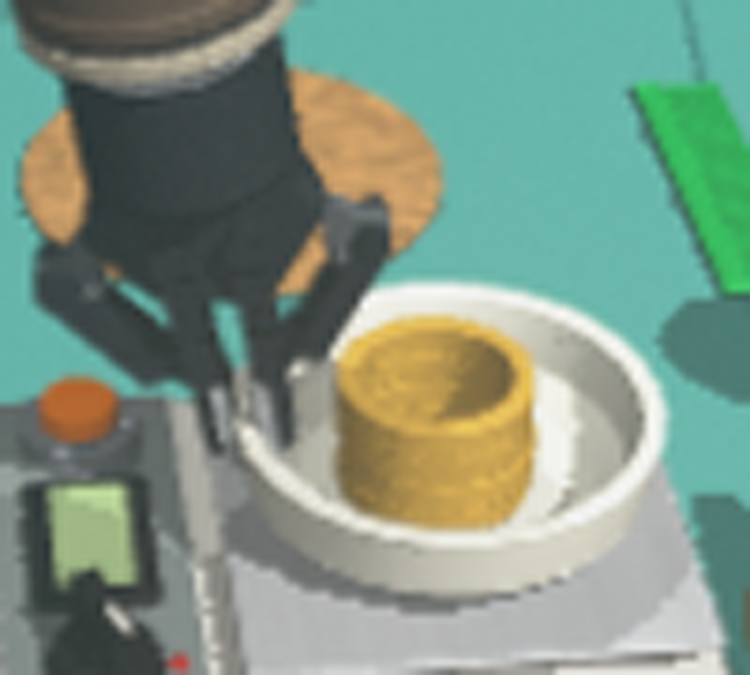

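Request:
{"name": "apply_moves", "arguments": {
  "rows": "0.3 0 0.02 -0.1 0 0 0;0.3 0 0.05 -0.3 0 0 0;0.3 0 0.1 -0.6 0 0 0;0.3 0 0.17 -1 0 0 0;0.3 0 0.26 -1.5 0 0 0;0.3 0 0.35 -2 0 0 0;0.3 0 0.35 -2 0 0 0;0.3 0 0.35 -2 0 0 0"
}}

```text
t: 44.52
eef_pos: [534.6, -18.3, 102.7]
tool_rot: [[-0.002, 0.985, 0.175], [1.0, 0.002, 0.0], [0.0, 0.175, -0.985]]
ft_force: [0.3, 0.2, -5.3]
finger_gap: 0.074
```

Run:
```python
from m import *
snap("side","s44",(270,160,100,90),7.5)
s=sensors.read_state();print(s["eef_pos"],s["ft_force"],s["finger_gap"])
```

```text
[534.409 -18.285 102.478] [-1.458 -0.428 -4.811] 0.07019337491572533
```

View pics/s44.png

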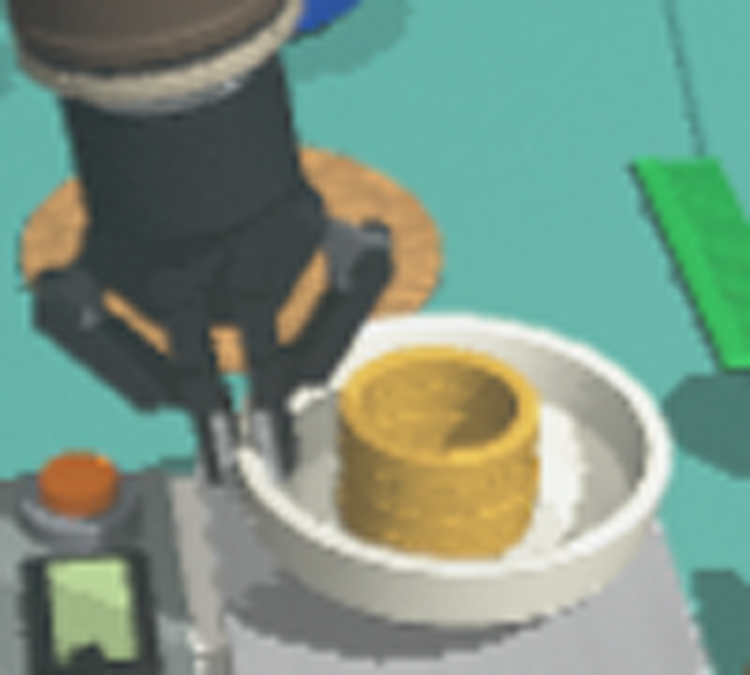

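Run:
```python
from m import *
def ext(c):
    p=np.array([proj("side",x) for x in ringpts(c,95,5)]); a,b=p.min(0),p.max(0)
    return [a[0]-(237/4.5+219.5),b[0]-(491/4.5+219.5),a[1]-(218/4.5+129.5),b[1]-(357/4.5+129.5)]
r=least_squares(ext,[520,280]);print(r.x,r.fun)
```

```text
[526.459 287.158] [-0.007  0.007  0.118 -0.097]
```

Request:
{"name": "apply_moves", "arguments": {
  "rows": "0.3 0 0.15 -0.8 0 0 0;0.3 0.3 0.3 -2 0 0 0;0.3 1 0.3 -2.4 0 0 0;0.3 2.2 0 -2.5 0 0 0;0.3 3.7 -0.4 -2.6 0 0 0;0.3 5.5 -0.8 -2.7 0 0 0;0.3 7.5 -1.3 -2.8 0 0 0;0.3 9.5 -1.8 -2.9 0 0 0;0.3 11.5 -2.3 -3 0 0 0;0.3 13.5 -2.8 -3 0 0 0;0.3 15 -3.2 -3.1 0 0 0;0.3 16 -3.5 -3.1 0 0 0"
}}

```text
t: 45.57
eef_pos: [493.7, 143.4, 127.2]
tool_rot: [[-0.003, 0.985, 0.174], [1.0, 0.002, 0.001], [0.0, 0.174, -0.985]]
ft_force: [-0.0, 0.2, -4.5]
finger_gap: 0.074
```

Run:
```python
from m import *
snap("side","s45",(250,130,130,110),6)
go([457.2,284.2,115],0,-10)
s=sensors.read_state();print(s["ft_force"])
```

```text
t 45.62 pos [493.402 144.177 127.024] gap 6.3 q [ 14.702  21.425 122.877  -5.641  26.086  19.406]
MOVE 14.01 -3.74 0.57  0.0 -0.1 0.2 rows>= 3.5
[-1.093 -0.528 -4.4  ]
```

View pics/s45.png

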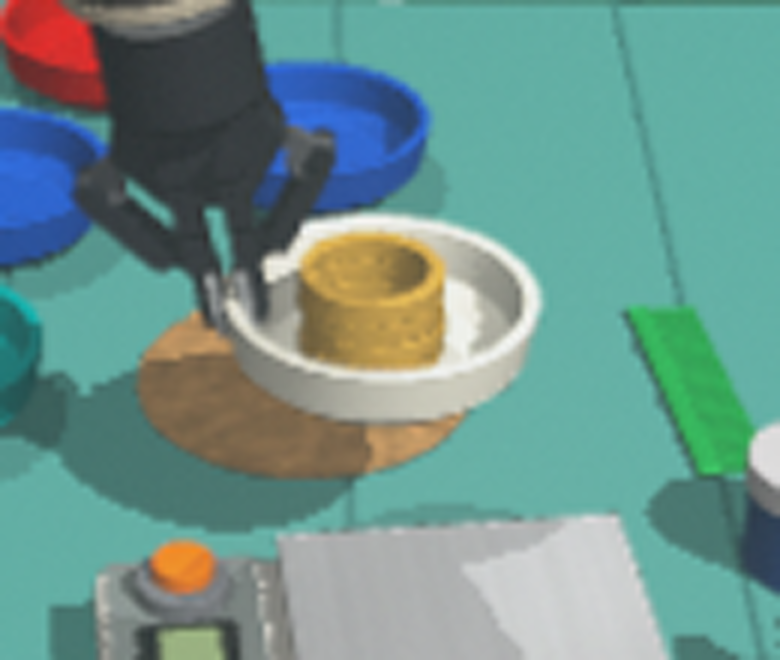

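Request:
{"name": "apply_moves", "arguments": {
  "rows": "0.3 1 -0.3 0 0 0 0;0.3 2.5 -0.7 0 0 0 0;0.3 4.5 -1.2 0 0 0 0;0.3 6.5 -1.8 0.1 0 0 0;0.3 8.5 -2.3 0.1 0 0 0;0.3 10.5 -2.8 0.2 0 0 0;0.3 12 -3.2 0.3 0 0 0;0.3 13.2 -3.5 0.4 0 0 0;0.3 13.9 -3.65 0.5 0 0 0;0.3 14.2 -3.7 0.6 0 0 0;0.3 14.2 -3.7 0.6 0 0 0;0.3 14.2 -3.7 0.6 0 0 0"
}}

```text
t: 46.62
eef_pos: [457.6, 285.7, 114.7]
tool_rot: [[-0.003, 0.985, 0.174], [1.0, 0.003, 0.001], [0.0, 0.174, -0.985]]
ft_force: [-0.2, -0.9, -5.2]
finger_gap: 0.074
```

Run:
```python
from m import *
snap("side","s46",(240,120,130,110),6)
go([457.5,286,30],0,-10)
```

```text
t 46.67 pos [457.694 285.505 114.764] gap 6.1 q [ 32.392  24.718 119.289 -11.391  27.954  41.956]
MOVE 0.05 -1.49 8.34  0.0 -0.0 0.1 rows>= 2.0
```

View pics/s46.png

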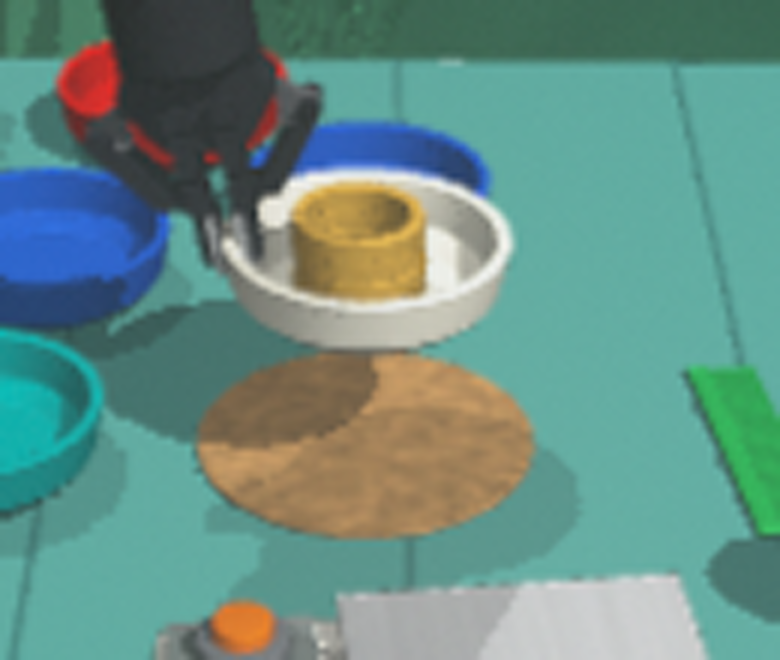

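Dish column about 366 matches the mat's column of about 366, so they're aligned in x. Lowering now.

Request:
{"name": "apply_moves", "arguments": {
  "rows": "0.3 0 -0.1 0.7 0 0 0;0.3 0 -0.35 2 0 0 0;0.3 0 -0.6 3.5 0 0 0;0.3 0 -0.9 5 0 0 0;0.3 0 -1.15 6.3 0 0 0;0.3 0 -1.35 7.4 0 0 0;0.3 0 -1.5 8.2 0 0 0;0.3 0.04 -1.5 8.4 0 0 0;0.3 0.04 -1.5 8.4 0 0 0;0.3 0.04 -1.5 8.4 0 0 0"
}}

```text
t: 47.5
eef_pos: [457.9, 285.9, 29.7]
tool_rot: [[-0.002, 0.985, 0.174], [1.0, 0.002, 0.001], [0.001, 0.174, -0.985]]
ft_force: [0.3, -0.1, -4.6]
finger_gap: 0.076
```

Request:
{"name": "apply_moves", "arguments": {
  "rows": "0.3 0 -0.02 0.1 0 0 0;0.3 0 -0.04 0.2 0 0 0;0.3 0 -0.05 0.3 0 0 0;0.3 0 -0.05 0.3 0 0 0"
}}

```text
t: 47.83
eef_pos: [458.1, 286.1, 26.9]
tool_rot: [[-0.002, 0.985, 0.175], [1.0, 0.002, 0.001], [0.001, 0.175, -0.985]]
ft_force: [0.0, 0.6, -2.7]
finger_gap: 0.069
```

Run:
```python
from m import *
snap("side","s47",(250,140,110,90),7)
s=sensors.read_state();print(s["eef_pos"],s["ft_force"])
```

```text
[458.074 286.065  26.909] [-0.931  0.847 -2.592]
```

View pics/s47.png

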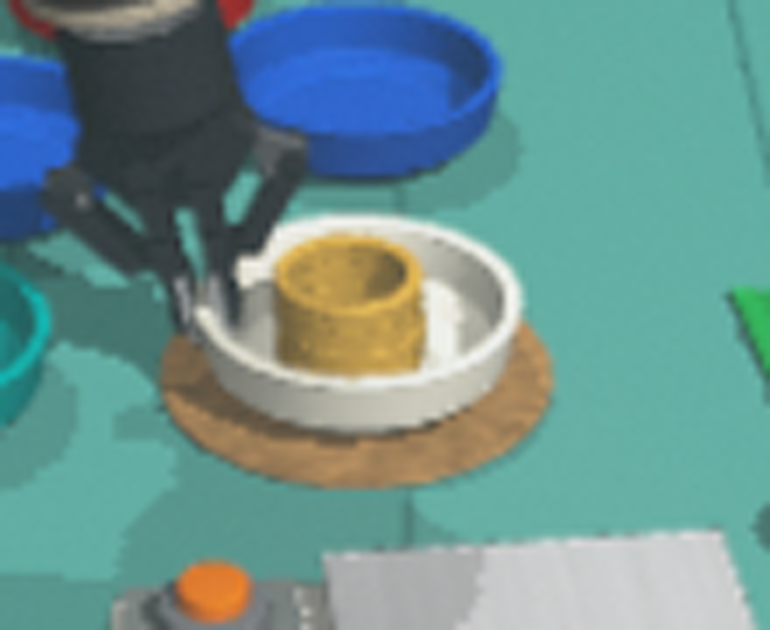

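Request:
{"name": "apply_moves", "arguments": {
  "rows": "0.3 0 -0.02 0.1 0 0 0;0.3 0 -0.03 0.18 0 0 0;0.3 0 -0.03 0.18 0 0 0;0.3 0 -0.03 0.18 0 0 0"
}}

```text
t: 48.22
eef_pos: [458.1, 286.2, 26.2]
tool_rot: [[-0.002, 0.984, 0.176], [1.0, 0.002, 0.002], [0.001, 0.176, -0.984]]
ft_force: [-10.3, -2.8, 27.2]
finger_gap: 0.075
```

Request:
{"name": "apply_moves", "arguments": {
  "rows": "0.5 0 0 -0.05 0 0 0;0.8 0 0 -0.05 0 0 0;1 0 0 -0.05 0 0 0;1.3 0 0 -0.05 0 0 0;1.6 0 0 -0.05 0 0 0;2 0 0 -0.05 0 0 0;2 0 0 -0.05 0 0 0",
  "grip_force": 20
}}

```text
t: 48.8
eef_pos: [458.1, 286.2, 26.6]
tool_rot: [[-0.002, 0.984, 0.176], [1.0, 0.002, 0.002], [0.001, 0.176, -0.984]]
ft_force: [-0.2, -0.1, 0.2]
finger_gap: 0.237
```

Request:
{"name": "apply_moves", "arguments": {
  "rows": "2 0 0 -0.5 0 0 0;2 0 0 -1.5 0 0 0;2 0 0 -3 0 0 0;2 0 0 -5 0 0 0;2 0 0 -8 0 0 0;2 0 0 -11 0 0 0;2 0 0 -14 0 0 0;2 0 0 -16 0 0 0;2 0 0 -16 0 0 0"
}}

```text
t: 49.55
eef_pos: [430.8, 287.2, 189.0]
tool_rot: [[-0.003, 0.984, 0.181], [1.0, 0.002, 0.006], [0.005, 0.181, -0.984]]
ft_force: [0.7, 0.1, 0.7]
finger_gap: 0.236
```

Run:
```python
from m import *
snap("side","s48",(240,130,130,130),5.5)
snap("top","t48",(240,140,180,110),4.4)
go([484,-94.5,200],27,0)
```

```text
t 49.65 pos [430.08  286.359 185.622] gap 20.5 q [ 34.308  16.608 118.521  -9.384  36.642  41.306]
MOVE -38.10 5.48 -0.59  10.1 2.2 -26.8 rows>= 9.2
```

View pics/s48.png

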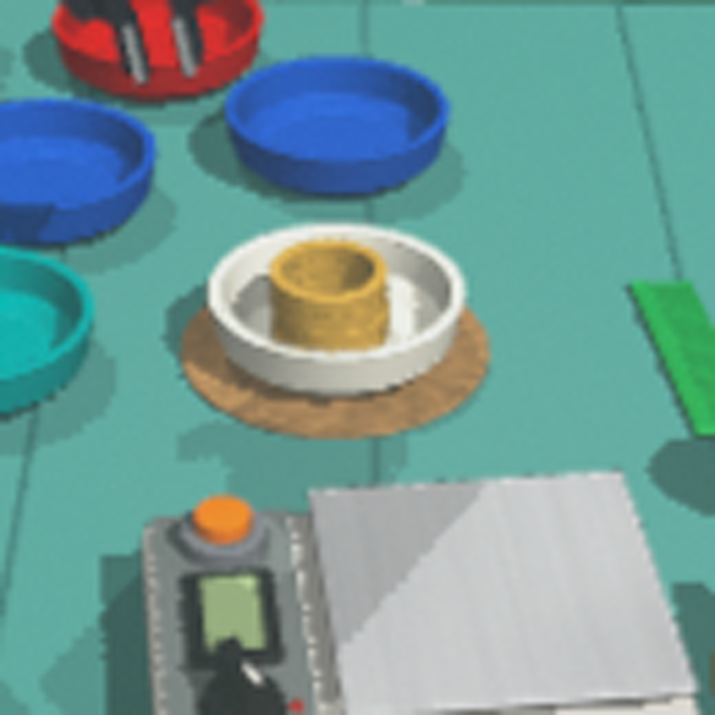

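View pics/t48.png

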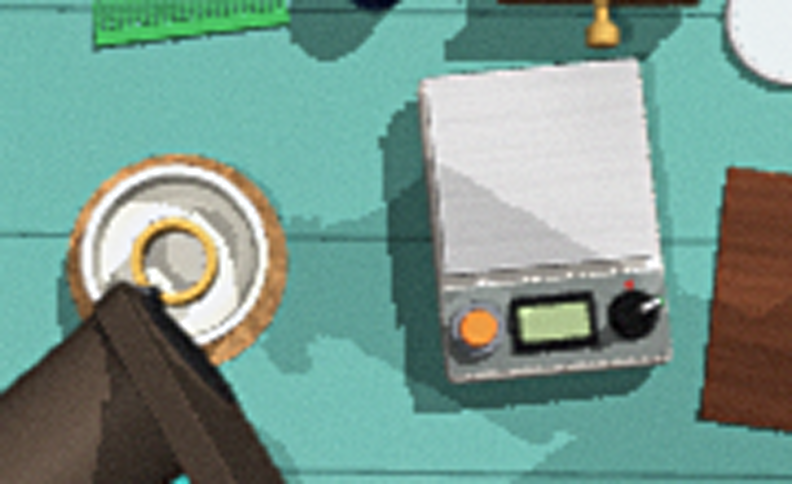

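Request:
{"name": "apply_moves", "arguments": {
  "rows": "3 -38.1 5.5 -1 10.1 2.2 -26.8;3 -38.1 5.5 -1 10.1 2.2 -26.8;3 -38.1 5.5 -1 10.1 2.2 -26.8;3 -38.1 5.5 -1 10.1 2.2 -26.8;3 -38.1 5.5 -1 10.1 2.2 -26.8;3 -38.1 5.5 -1 10.1 2.2 -26.8;3 -38.1 5.5 -1 10.1 2.2 -26.8;3 -38.1 5.5 -1 10.1 2.2 -26.8;3 -38.1 5.5 -1 10.1 2.2 -26.8;3 -38.1 5.5 -1 10.1 2.2 -26.8;3 -38.1 5.5 -1 10.1 2.2 -26.8;3 -38.1 5.5 -1 10.1 2.2 -26.8"
}}

```text
t: 50.65
eef_pos: [484.0, -99.4, 203.6]
tool_rot: [[-0.451, 0.892, 0.0], [0.892, 0.451, -0.001], [-0.001, -0.0, -1.0]]
ft_force: [-0.4, 0.4, -0.4]
finger_gap: 0.356
```

Run:
```python
from m import *
go([484,-94.7,90],27,0)
go([484,-94.7,63],27,0)
```

```text
t 50.65 pos [484.047 -99.378 203.584] gap 30.3 q [-15.067  17.071 113.298  -0.089  49.605 -41.825]
MOVE 0.43 0.21 11.36  -0.0 0.1 -0.2 rows>= 2.7
t 50.65 pos [484.047 -99.378 203.584] gap 30.3 q [-15.067  17.071 113.298  -0.089  49.605 -41.825]
MOVE 0.44 0.21 14.06  -0.0 0.1 -0.2 rows>= 3.4
```

Request:
{"name": "apply_moves", "arguments": {
  "rows": "3 0.43 0.21 3 0 0 0;3 0.43 0.21 6 0 0 0;3 0.43 0.21 9 0 0 0;3 0.43 0.21 11 0 0 0;3 0.43 0.21 11.4 0 0 0;3 0.43 0.21 11.4 0 0 0"
}}

```text
t: 51.15
eef_pos: [482.5, -94.2, 88.0]
tool_rot: [[-0.451, 0.892, -0.004], [0.892, 0.451, -0.0], [0.002, -0.003, -1.0]]
ft_force: [-1.4, -0.3, -0.4]
finger_gap: 0.352
```

Run:
```python
from m import *
snap("side","s49",(250,190,90,90),7)
go([484,-94.7,62.5],27,0)
```

```text
t 51.20 pos [483.522 -94.453  89.29 ] gap 29.7 q [-14.533  27.123 119.113  -0.11   33.845 -41.261]
MOVE -0.04 0.04 2.68  -0.1 -0.0 -0.2 rows>= 0.6
```

View pics/s49.png

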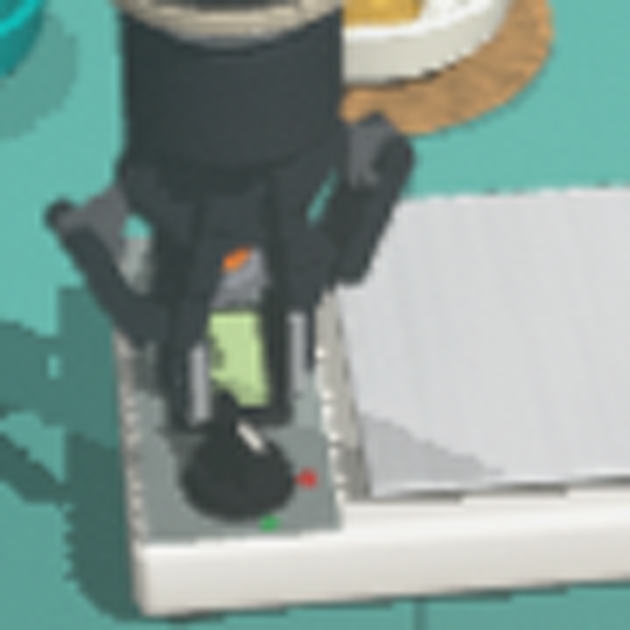

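Aligned over the knob. I'll lower, close to 15 mm slack, and turn counter-clockwise.

Request:
{"name": "apply_moves", "arguments": {
  "rows": "3 -0.04 0.04 1 0 0 0;3 -0.04 0.04 2 0 0 0;3 -0.04 0.04 2.6 0 0 0;3 -0.04 0.04 2.65 0 0 0;2.2 -0.04 0.04 2.65 0 0 0;1.7 -0.04 0.04 2.65 0 0 0;1.5 -0.04 0.04 2.65 0 0 0;1.5 -0.04 0.04 2.65 0 0 0",
  "grip_force": 20
}}

```text
t: 51.87
eef_pos: [483.9, -94.7, 63.0]
tool_rot: [[-0.451, 0.892, -0.002], [0.892, 0.451, -0.001], [0.0, -0.002, -1.0]]
ft_force: [-2.5, -0.8, -0.7]
finger_gap: 0.176
```

Request:
{"name": "apply_moves", "arguments": {
  "rows": "1.5 0 0 0 0 0 -5;1.5 0 0 0 0 0 -10;1.5 0 0 0 0 0 -15;1.5 0 0 0 0 0 -20;1.5 0 0 0 0 0 -25;1.5 0 0 0 0 0 -30;1.5 0 0 0 0 0 -35;1.5 0 0 0 0 0 -35"
}}

```text
t: 52.53
eef_pos: [483.3, -94.7, 63.1]
tool_rot: [[-0.884, 0.468, -0.003], [0.468, 0.884, -0.001], [0.002, -0.002, -1.0]]
ft_force: [-2.4, -1.6, -0.0]
finger_gap: 0.174
```

Request:
{"name": "apply_moves", "arguments": {
  "rows": "1.5 0 0 0 0 0 -5;1.5 0 0 0 0 0 -10;1.5 0 0 0 0 0 -15;1.5 0 0 0 0 0 -20;1.5 0 0 0 0 0 -25;1.5 0 0 0 0 0 -30;1.5 0 0 0 0 0 -34;1.5 0 0 0 0 0 -36;1.5 0 0 0 0 0 -36"
}}

```text
t: 53.28
eef_pos: [483.8, -94.7, 63.4]
tool_rot: [[-0.99, -0.141, -0.002], [-0.141, 0.99, -0.001], [0.002, -0.001, -1.0]]
ft_force: [-0.3, -0.6, -0.4]
finger_gap: 0.178
```

Run:
```python
from m import *
snap("side","s50",(250,190,90,90),7)
s=sensors.read_state();print(s["eef_pos"],s["ft_force"],s["ft_torque"],s["finger_gap"]*85)
```

```text
[483.703 -94.727  63.346] [-0.202  0.159  0.352] [0.082 0.012 0.028] 14.92853807386895
```

View pics/s50.png

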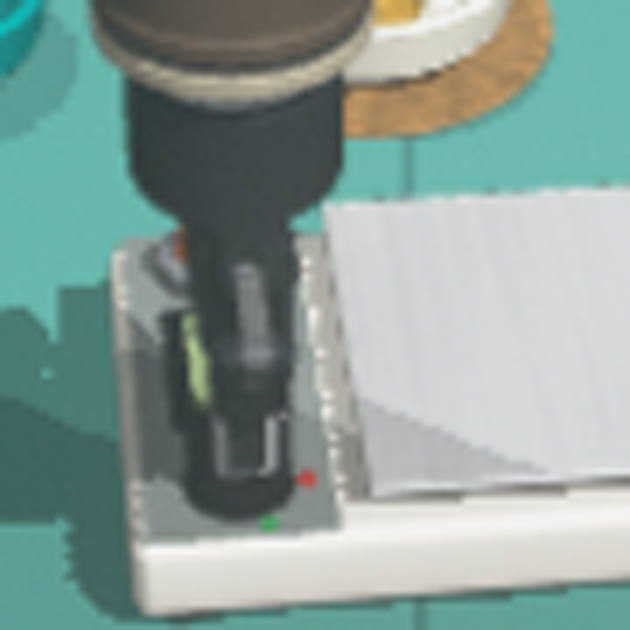

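Request:
{"name": "apply_moves", "arguments": {
  "rows": "2.5 0 0 0 0 0 0;2.8 0 0 0 0 0 0;2.8 0 0 -2 0 0 0;2.8 0 0 -5 0 0 0;2.8 0 0 -9 0 0 0;2.8 0 0 -13 0 0 0;2.8 0 0 -16 0 0 0;2.8 0 0 -16 0 0 0"
}}

```text
t: 54.0
eef_pos: [486.9, -95.3, 229.2]
tool_rot: [[-0.991, -0.137, 0.007], [-0.137, 0.991, -0.003], [-0.006, -0.004, -1.0]]
ft_force: [1.9, 0.1, 1.9]
finger_gap: 0.326
```

Run:
```python
from m import *
go([400,-280,240],98,0)
```

```text
t 54.00 pos [486.873 -95.254 229.155] gap 27.7 q [ -14.523   15.16   111.701   -0.08    52.723 -112.362]
MOVE 11.13 -17.11 -1.09  -0.2 0.4 -0.1 rows>= 4.9
```

Request:
{"name": "apply_moves", "arguments": {
  "rows": "2.8 11.1 -17.1 -1 0 0 0;2.8 11.1 -17.1 -1 0 0 0;2.8 11.1 -17.1 -1 0 0 0;2.8 11.1 -17.1 -1 0 0 0;2.8 11.1 -17.1 -1 0 0 0;2.8 11.1 -17.1 -1 0 0 0;2.8 11.1 -17.1 -1 0 0 0"
}}

```text
t: 54.58
eef_pos: [399.4, -281.5, 239.0]
tool_rot: [[-0.991, -0.132, 0.007], [-0.132, 0.991, -0.003], [-0.006, -0.004, -1.0]]
ft_force: [0.3, 0.6, -0.2]
finger_gap: 0.328
```

Run:
```python
from m import *
snap("side","s51",(190,120,250,150),3.1)
snap("top","t51",(230,110,220,140),3.6)
```

```text
(no output)
```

View pics/s51.png

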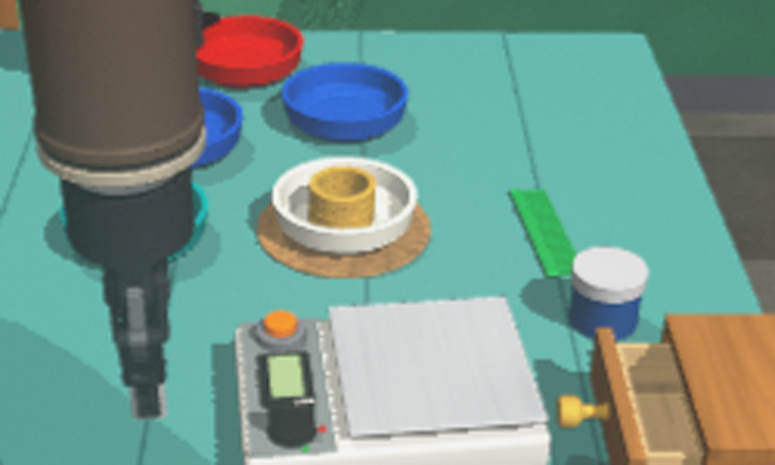

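View pics/t51.png

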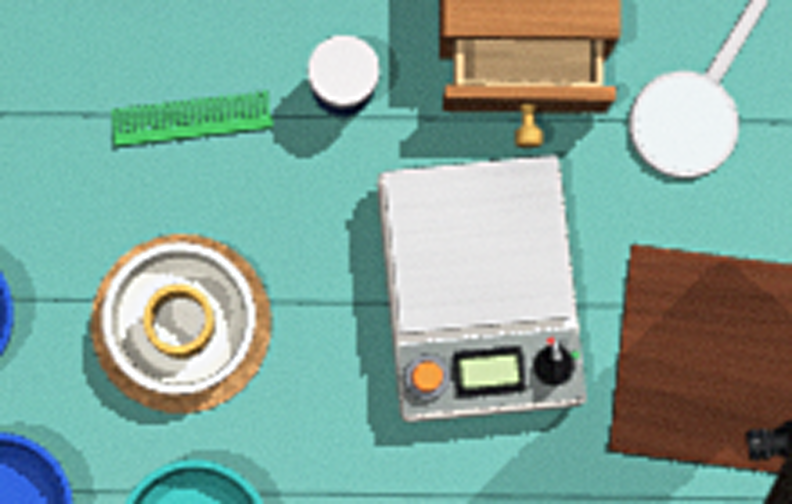

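Run:
```python
from rig import job_done
print(job_done())
```

```text
the job is handed in; nothing more can be done
None
```

I did the weighing as asked and handed it in at about 55 s of the 210 s allowed.

- **Switch and tare:** I turned the switch clockwise to on with the pan empty, stood the white dish in the middle of the pan and let go. I then pressed the tare button down to its hard stop, about 32 N at the end. It was not pressed again.
- **Weighing:** All four bangles from the board went into the dish as one stack. I kept hands off for more than 3 s before lifting the dish.
- **Putting back:** The dish went back to the middle of the cork mat, and I turned the switch counter-clockwise to off.

**Last checks:**
- **End state in the final pictures:** The dish is upright on the mat, within a few millimetres of centre, with all the bangles in it. The board is empty and the pointer is on the red off dot.
- **Other items:** The comb, the mirror and the tin are where they were.
- **Forces:** The highest wrist force I saw was about 32 N.

**What disagreed or stays unproven:**
- **Cameras:** The top camera read up to about 8 mm off the side camera. I went by the side camera, because it matched the measured position of the fingers.
- **Stack height:** Four stacked bangles stand about 14 mm above the rim of the dish.
- **Reading:** The display is blank, so I could not read the weight itself.
- **Knock:** I saw no sign of a bangle or the dish being knocked.

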